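Press the support block home in the bearing ejector

ROBOT

A 6-joint arm with a two-finger parallel gripper is mounted at the origin on the work surface. World frame = base frame: x ahead of the robot, y to its left, z up, the work surface at z = 0. Lengths are in m, angles in degrees, forces in N, time in s.
With the tool pointing down it reaches from about 0.25 to 0.725 m from the base axis. Payload 9.7 kg.
Tool frame: the origin (TCP) lies at the very end of the fingers, on their centre line; the grasp point (between the pads) lies 19 mm behind it (bot.grip_depth is the distance from the TCP to the grasp point, in m); z points along the fingers, y is the direction in which the jaws open and shut (so a half turn about z gives the same grasp; the last joint's range is limited). The gripper opens to 85 mm and grips with 20 to 120 N. Pads are 22 mm wide; open, the fingers measure 114 mm over their backs; the gripper's body (76 mm by 85 mm) begins 54 mm behind the grasp point. The pads swing forward as they close: fully open they stand 13 mm farther back than shut.
Start: joints at [-65.718, 4.979, 10.078, 95.1, 0, 90], TCP at [0.226, -0.501, 0.231] pointing down, gripper open.
Joint ranges: [-179.16, 179.16], [-48.56, 103.87], [-65.8, 70.77], [-126.05, 130.52], [-82.76, 87.17], [-180, 180]. Speed limits (degrees/s): [127.2, 127.2, 147.25, 180, 180, 180].

INTERFACE

Orientations are given as [roll, pitch, yaw] about the fixed x, y, z axes, in that order (R = Rz(yaw) Ry(pitch) Rx(roll)).
In Python, from workcell import bot, viewer gives the robot as it stands.
- The arm moves only by the tool arm_command, never from a script. Its argument "motion" is a list of rows, each a list of 3 entries, a list of its own where there are three numbers: the opening, from 0 (shut) to 1 (fully open), then the shift along the tool's x, y, z in units of 60 mm (1.0 is 60 mm), then the turn, a rotation vector about the tool's x, y, z in units of 6 degrees (1.0 is 6 degrees). A call has 1 to 12 rows; each row shifts and turns the commanded pose from where the row before left it, along the tool's axes as they then stand; what a row does not reach is not made up. A row lasts 1/8 s, in which the tool goes at most 62.5 mm and 10.7 degrees, less where a joint would pass 70% of its speed; a pose out of reach is approached as far as the arm can. A call is refused whole if a number of a shift passes 1 or a number of a turn 1, either way. A call with a gripper value outside its range is refused whole. The fingers move at their own pace and stop on an object; "newtons" is the grip in N (left out, the last holds). Time passes only in rows, so rows that do not move let the fingers close. It gives the time, the measured TCP pose, the force and the opening at its end, in the units of the state.
- bot.get_obs(): the state, without advancing time (a new reading comes with each control period).
- viewer.camera(name): name is "scene" or "top" or "wrist"; returns the picture (384x512x3 uint8, blue, green, red); there is no depth.
- viewer.calibration(name): a dict with "fx", "fy", "cx", "cy" (pixels), "T" (4x4, takes a point from camera to world coordinates). Camera axes: x right, y down, z forward; pixel columns grow to the right and rows downward; lengths in m; the calibration is good to about 2 mm. A picture is of the moment at which its call begins: read the wrist's pose just before it. calibration takes no time and is no camera call; for the wrist camera it gives the pose at the moment of the call.
- bot.job_done(): hands the job in, once; it reports no verdict.
The state is a dict: "time": time; "q": joint angles; "qd": joint speeds; "joint_efforts": joint torques, N m; "ee_pos": TCP position; "tcp_rot": TCP orientation; "wrist_force": force on the tool from outside, world axes, zero at the start; "torque": the same for the moment, N m; "opening": finger opening in m.
Only numpy, scipy, OpenCV 4.12 (cv2) and the standard library are available. Lean on these libraries where they do the work, as an engineer would, in place of code of your own. Each camera call takes 0.05 s, during which the arm holds its last target.

TASK

Get the bearing ejector ready for use: of the two dark grey metal blocks on the bench, take the shorter one, which fits the rectangular recess in the ejector's bed, and set it in the mouth of the recess, under the overhanging head, so that it rests on the spring catches. Then press it down past the catches until it is fully home and flush with the bed all round, and let go. Leave the long block, the wheel, the pot, the cup of nuts and the hex key set where they stand.

Things in the scene. Friction and masses are not known exactly. Their poses are not given: they have to be found in the camera images.
- block_mid (a point): Centre (half-way up) of the short loose dark grey metal block: 56 mm long (its x), 40 wide (its y), 32 high (z up), 0.17 kg, right way up, top plain and flat. Long sides from the bottom: rounded rib 12 mm high, 40 across; groove 9 high, 4 deep; flat flange 11 high, 40 across. Foot has a lead-in (2 mm shorter at each end, ribs round). Same after half a turn.
- recess_mouth (a point): Centre of the mouth of the recess in the ejector's bed, level with the bed's top, 42 mm above the bench; ejector fixed. x: along the recess, away from the robot; y: left, towards the column; z up. Recess 59 mm (x) by 43 (y), 32 deep: a block on its floor is flush. Bed 150 (x) by 130 (y); in line with its left side is a foot of the same height, 45 wide.
- catches (a point): Middle of four sprung steel balls in the recess's long walls (two a side, at x = -16 and +16 mm), 18 mm below the mouth. A block lowered in stops on them standing about 17 mm proud, and rests there by itself. Pressing its top with about 12 to 18 N pushes the balls aside; they then snap into its grooves and hold it down.
- plunger_tip (a point): Lower end of the plunger (16 mm diameter) that hangs from the ejector's head centrally above the recess, 160 mm above the bed. Same axes as recess_mouth. A gripper pointing straight down does not fit under it and the head; one coming from the -x side, leaning back by about 30 degrees, does.
- head_mid (a point): Centre of the fixed head above the recess: a box 50 mm (x) by 138 (y) by 40 high; underside 172 mm above the bed; it spans x -10 to +40, y -30 to +108 mm from the recess's centre. A button on top rises to 236 mm above the bed. It hangs on a column 36 (x) by 30 (y) mm, at x = +20, y = +88 mm from the recess's centre.
- long_block_mid (a point): Centre of the other loose dark grey block: same section, 40 mm wide and 32 mm high, but 78 mm long: too long for the recess. To be left alone. The two blocks may stand on either side.
- wheel_mid (a point): Centre of a red hard-plastic wheel lying flat, 53 mm in diameter, 34 mm high. To be left alone.
- pot_mid (a point): Centre of an empty white ceramic pot, 96 mm across at the rim, 85 mm high. To be left alone.
- cup_mid (a point): Centre of a shallow stainless cup, 100 mm across, 28 mm high, with three nuts in it. To be left alone.
- hex_set_mid (a point): Middle of the black sleeve (50 x 34 x 16 mm) of a hex key set lying flat; the keys stick out up to 65 mm farther along its +x. To be left alone.
Mind the look-alikes: they are no part of the job. What is shaped like the part that bears block_mid but yellow is not meant.

How it is judged:
By the outcome, as a careful person would: the job done as asked, in the order asked, and still so for the second after the job is handed in, with the robot touching nothing.
It also fails if it takes over 51 s, if anything falls off the work surface, if the arm or the gripper's body presses on something with over 40 N, if the wrist force passes 120 N, or if a joint passes its speed limit or range.

## Working session

There is one attempt and no reset: what is moved stays moved. The work goes in short steps, Python scripts to look and compute and a tool call to move; the robot and the scene stay as the last step left them, time stands still between calls to the robot, and variables do not carry over. Pictures are saved under pics/ and viewed, and the job is handed in when it is done.

Besides the shell and the picture viewer there is one more tool, called as a command line: name --argument value ..., lists and objects as JSON in quotes. arm_command: Moves the arm, as the interface text tells. Its arguments: {"type":"object","properties":{"motion":{"type":"array"},"newtons":{"type":"number"}},"required":["motion"]}

```bash
ls; mkdir -p pics; python3 - <<'E'
from workcell import bot, viewer
import cv2
o=bot.get_obs();print(o)
for n in("scene","top","wrist"):
    c=viewer.calibration(n);print(n,c)
    cv2.imwrite(f"pics/{n}0.png",viewer.camera(n))
E
```

```text
pics
{'time': 0.0, 'q': array([-6.57189677e+01,  5.01162831e+00,  1.00341935e+01,  9.51007048e+01,
        8.20135492e-04,  9.00001586e+01]), 'qd': array([-0.0080511 , -0.14439952, -0.03455262, -0.01217498,  0.11674727,
       -0.01685106]), 'joint_efforts': array([-2.11902698e-03, -5.20403802e+01,  4.64783335e+01,  1.71185372e-02,
       -1.11499257e-04, -6.74943621e-06]), 'ee_pos': array([ 0.2260724 , -0.50112722,  0.23057568]), 'tcp_rot': array([-1.79921860e+02, -8.19918491e-04,  2.42808726e+01]), 'wrist_force': array([-0.14539376, -0.77228461,  0.10453556]), 'torque': array([ 0.02954013,  0.02299943, -0.00270122]), 'opening': 0.08587116595479946}
scene {'fx': 359.80573543337596, 'fy': 359.80573543337596, 'cx': 256.44850536252414, 'cy': 190.8471860325693, 'T': array([[-0.49128475,  0.75292753, -0.4378806 ,  0.95545878],
       [ 0.87097064,  0.42061431, -0.25395621,  0.24724697],
       [-0.00703178, -0.50614596, -0.86241917,  0.8959236 ],
       [ 0.        ,  0.        ,  0.        ,  1.        ]])}
top {'fx': 489.890510613169, 'fy': 489.890510613169, 'cx': 251.8137527844687, 'cy': 189.23864847251576, 'T': array([[ 8.89867815e-04, -9.85952221e-01,  1.67025224e-01,
         3.52490296e-01],
       [-9.99996900e-01, -4.88928778e-04,  2.44157518e-03,
         2.34439662e-02],
       [-2.32561304e-03, -1.67026879e-01, -9.85949600e-01,
         1.59841214e+00],
       [ 0.00000000e+00,  0.00000000e+00,  0.00000000e+00,
         1.00000000e+00]])}
wrist {'fx': 273.70942028262596, 'fy': 273.70942028262596, 'cx': 250.35601738956512, 'cy': 192.39015678228736, 'T': array([[ 0.41073992, -0.87615852, -0.25226766,  0.28955113],
       [-0.9117518 , -0.39506014, -0.11241056, -0.47254185],
       [-0.00117142,  0.276177  , -0.96110608,  0.37452014],
       [ 0.        ,  0.        ,  0.        ,  1.        ]])}
```

View pics/scene0.png

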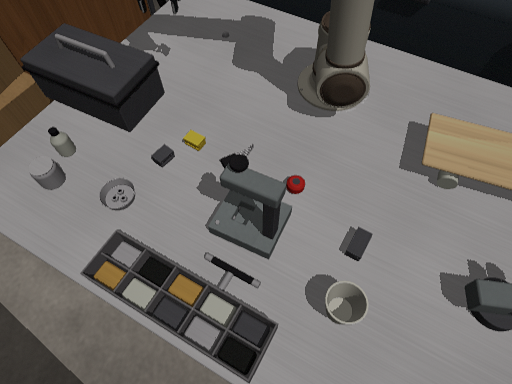

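View pics/top0.png

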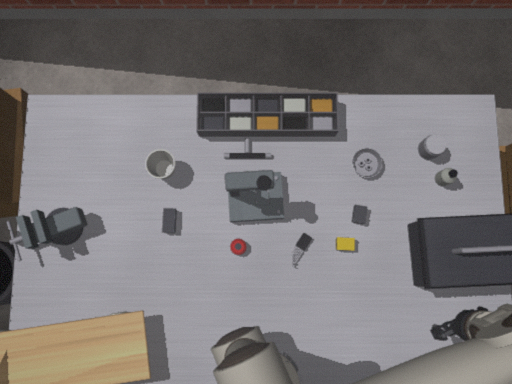

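View pics/wrist0.png

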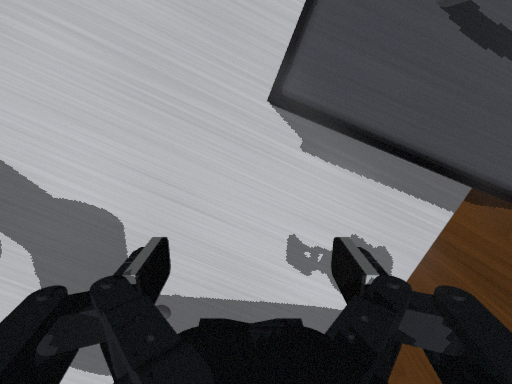

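The scene shows two dark blocks: the one at top pixel (360,214) looks shorter and the one at (169,221) longer. There is also a yellow look-alike at (346,244), and the ejector is at about (257,197). I'll enlarge and measure.

```bash
cat > h.py <<'E'
import numpy as np, cv2
from workcell import bot, viewer
def ray(cal,u,v,z):
    T=cal["T"];d=T[:3,:3]@np.array([(u-cal["cx"])/cal["fx"],(v-cal["cy"])/cal["fy"],1]);p=T[:3,3]
    return p+d*(z-p[2])/d[2]
def proj(cal,P):
    T=cal["T"];c=T[:3,:3].T@(np.asarray(P,float)-T[:3,3]);return cal["fx"]*c[0]/c[2]+cal["cx"],cal["fy"]*c[1]/c[2]+cal["cy"]
E
python3 - <<'E'
import cv2,numpy as np
from h import *
t=cv2.imread('pics/top0.png')
def crop(u,v,w,h,s,name,src=t):
    return cv2.resize(src[v:v+h,u:u+w],None,fx=s,fy=s,interpolation=cv2.INTER_CUBIC)
a=crop(340,195,40,40,10,'');b=crop(149,201,40,40,10,'')
cv2.imwrite('pics/blk.png',np.hstack([a,b]))
cv2.imwrite('pics/ej.png',crop(215,160,80,70,8,''))
s=cv2.imread('pics/scene0.png')
cv2.imwrite('pics/ejs.png',crop(190,140,120,120,5,'',s))
c=viewer.calibration('top')
for u,v in((360,214),(169,221)):print(ray(c,u,v,.032))
E
```

```text
[ 0.53730846 -0.3204438   0.032     ]
[0.51434057 0.29298711 0.032     ]
```

View pics/blk.png

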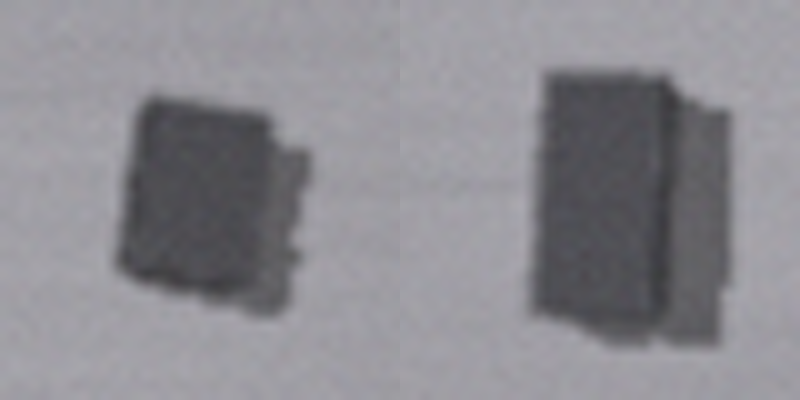

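View pics/ej.png

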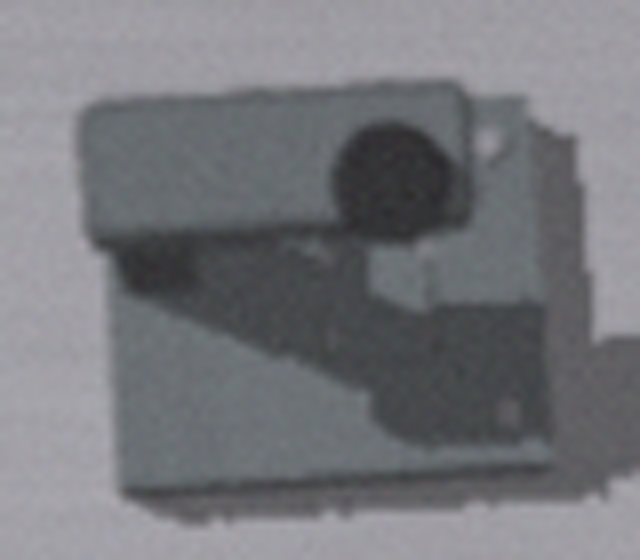

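View pics/ejs.png

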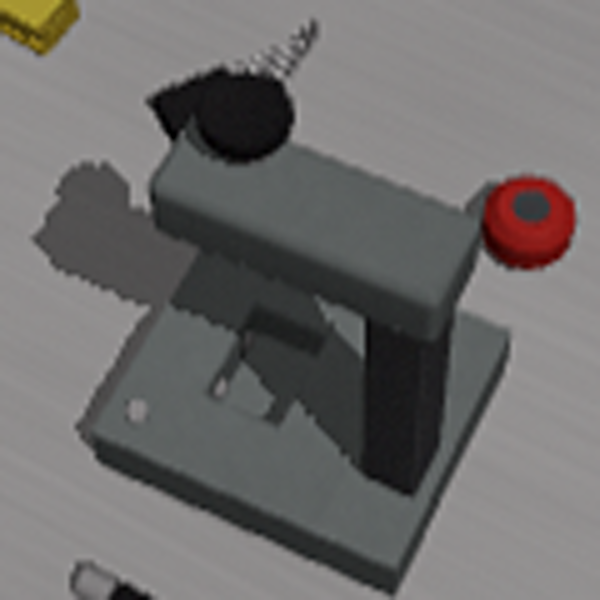

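```bash
python3 - <<'E'
from h import *
c=viewer.calibration('top')
def P(u,v,s,ou,ov,z):return ray(c,ou+(u+.5)/s-.5,ov+(v+.5)/s-.5,z)
q=[P(u,v,10,340,195,.032)for u,v in((145,97),(270,113),(248,290),(118,268))]
print(np.round(q,4),np.mean(q,0))
q=np.array(q);print([np.linalg.norm(q[i]-q[i-1]) for i in range(4)]); d=q[0]-q[3]+q[1]-q[2];print('yaw',np.degrees(np.arctan2(d[1],d[0])))
q=np.array([P(u-400,v,10,149,201,.032)for u,v in((545,72),(668,78),(655,318),(533,312))]);print('long',[np.linalg.norm(q[i]-q[i-1]) for i in range(4)])
# ejector: near-left, near-right, far-right, bed corners
q=np.array([P(u,v,8,215,160,.042)for u,v in((122,488),(549,463),(527,96))])
print(np.round(q,4),np.linalg.norm(q[0]-q[1]),np.linalg.norm(q[2]-q[1]))
e=(q[0]-q[1]);print('yaw by y axis',np.degrees(np.arctan2(-e[0],e[1])));e=q[2]-q[1];print('yaw x',np.degrees(np.arctan2(e[1],e[0])))
# head top corners z=.042+.172+.04
q=np.array([P(u,v,8,215,160,.254)for u,v in((95,240),(470,222),(462,85),(82,105))])
print(np.round(q,4),[np.linalg.norm(q[i]-q[i-1]) for i in range(4)],q.mean(0))
print('button',P(392,180,8,215,160,.278))
E
```

```text
[[ 0.5689 -0.3024  0.032 ]
 [ 0.5637 -0.3425  0.032 ]
 [ 0.5066 -0.3333  0.032 ]
 [ 0.5136 -0.2919  0.032 ]] [ 0.53819952 -0.31750875  0.032     ]
[np.float64(0.05631408629950245), np.float64(0.0404213757121111), np.float64(0.05792287958166242), np.float64(0.041984557310856714)]
yaw -9.96060498108679
long [np.float64(0.07735042856711317), np.float64(0.039766329223049776), np.float64(0.0773291677082908), np.float64(0.03912124930673032)]
[[ 0.5148  0.0974  0.042 ]
 [ 0.5249 -0.0729  0.042 ]
 [ 0.6743 -0.0654  0.042 ]] 0.17054031550515814 0.14955635713031667
yaw by y axis 3.400274805878462
yaw x 2.8548123515382087
[[ 0.5793  0.0974  0.254 ]
 [ 0.5857 -0.0331  0.254 ]
 [ 0.6344 -0.0306  0.254 ]
 [ 0.6272  0.1024  0.254 ]] [np.float64(0.04817304372513392), np.float64(0.13065969430433652), np.float64(0.048755712834071555), np.float64(0.13321633208018702)] [0.60665265 0.03402895 0.254     ]
button [ 0.59613679 -0.00546453  0.278     ]
```

The candidates are:
- **Dark block at top (360,214):** measures about 57 x 41 mm, so this is the short block that's meant.
- **Dark block at (169,221):** measures 77 x 39 mm, so it is the long one.
- **Yellow block at (346,244):** the look-alike.

The crop above confirms this. Next I'll turn the tool to the block's yaw and hover over it.

arm_command --motion '[[1,[0,0,0],[0,0,0.95]],[1,[0,0,0],[0,0,0.95]],[1,[0,0,0],[0,0,0.95]],[1,[0,0,0],[0,0,0.95]],[1,[0,0,0],[0,0,0.95]],[1,[0,0,0],[0,0,0.95]],[1,[0,-0.65,0],[0,0,0]],[1,[0,-0.65,0],[0,0,0]],[1,[0,-0.65,0],[0,0,0]],[1,[0,-0.65,0],[0,0,0]],[1,[0,-0.65,0],[0,0,0]],[1,[0,-0.65,0],[0,0,0]]]' --newtons 40

```text
time: 1.65
ee_pos: [0.2664, -0.2696, 0.2311]
tcp_rot: [-180.0, -0.0, -9.9]
wrist_force: [0.6, -0.4, 0.2]
opening: 0.0856
```

arm_command --motion '[[1,[0.7,0,0],[0,0,0]],[1,[0.7,0,0],[0,0,0]],[1,[0.7,0,0],[0,0,0]],[1,[0.7,0,0],[0,0,0]],[1,[0.7,0,0],[0,0,0]],[1,[0.5,0,0],[0,0,0]],[1,[0,0,0],[0,0,0]],[1,[0,0,0],[0,0,0]]]'

```text
time: 2.65
ee_pos: [0.5023, -0.312, 0.2311]
tcp_rot: [-180.0, 0.0, -9.9]
wrist_force: [-0.4, 0.1, -0.7]
opening: 0.0856
```

```bash
python3 - <<'E'
from h import *
o=bot.get_obs();print(o['time'],o['ee_pos'],o['tcp_rot'],o['q'])
c=viewer.calibration('wrist');im=viewer.camera('wrist');cv2.imwrite('pics/w1.png',im)
np.save('c1.npy',c,allow_pickle=True)
print(proj(c,[.538,-.3175,.032]))
E
```

```text
2.65 [ 0.50234673 -0.31203271  0.23107786] [-1.79986353e+02  4.73132164e-02 -9.91866621e+00] [-3.18440732e+01  1.08593462e+01  1.65986889e+01  9.57883294e+01
 -5.00718401e-03  1.58074601e+02]
(np.float64(249.7008453834704), np.float64(141.7710024580369))
```

View pics/w1.png

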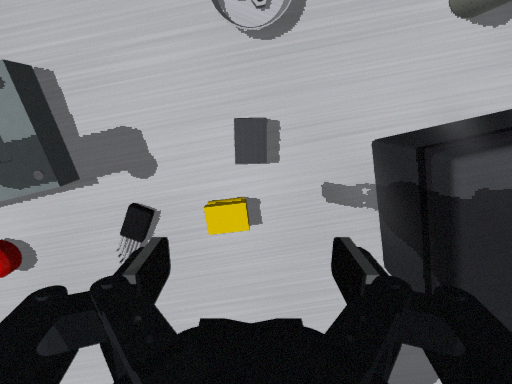

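The wrist picture shows the short dark block at about (251,141), with the yellow look-alike at (227,216). I'll refine the block's pose from an enlarged crop.

```bash
python3 - <<'E'
from h import *
im=cv2.imread('pics/w1.png');c=np.load('c1.npy',allow_pickle=True).item()
cr=im[100:180,215:300];cv2.imwrite('pics/w1c.png',cv2.resize(cr,None,fx=7,fy=7,interpolation=cv2.INTER_CUBIC))
print(cv2.cvtColor(cr,cv2.COLOR_BGR2GRAY)[::8,10:75:3])
E
```

```text
[[178 173 174 169 168 168 169 173 175 173 174 176 175 174 174 179 177 175
  177 174 176 177]
 [177 178 178 180 176 176 175 177 178 177 176 175 175 176 176 177 177 174
  172 178 178 178]
 [177 174 171 171 174 176 180 180 177 179 177 176 177 177 179 178 176 176
  172 177 180 177]
 [182 180 174  90  66  68  69  66  66  66  70  69  67  63  97  96  96  98
  116 178 175 172]
 [184 183 181 114  68  65  67  67  70  69  67  64  66  64  91  91  91  95
  113 176 174 176]
 [176 182 179 140  69  67  70  65  67  67  70  67  67  62  97  94  94  93
  108 174 175 176]
 [179 181 178 167  73  65  69  65  67  68  69  68  68  59  94  94  95  94
  109 178 181 179]
 [175 175 178 168  69  67  71  70  64  67  68  68  63  62  98  97  94  97
  114 176 173 179]
 [179 178 180 175 149 148 139 140 179 178 180 178 177 179 180 180 181 183
  181 181 182 178]
 [182 181 182 181 183 180 179 179 178 180 180 180 178 178 181 178 181 180
  179 180 177 181]]
```

View pics/w1c.png

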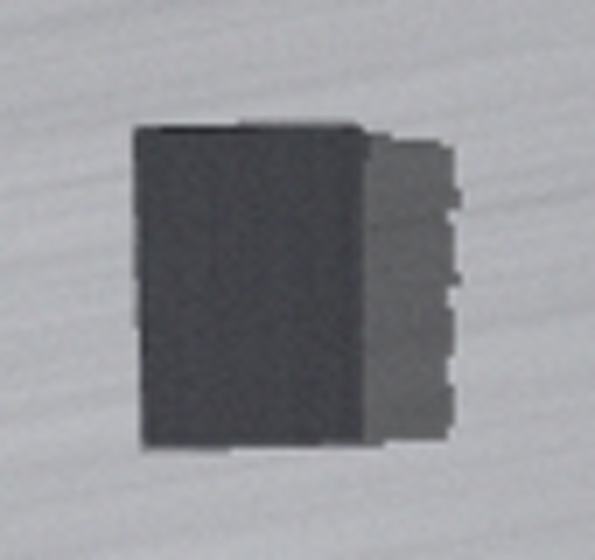

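```bash
python3 - <<'E'
from h import *
c=np.load('c1.npy',allow_pickle=True).item()
q=np.array([ray(c,215+(u+.5)/7-.5,100+(v+.5)/7-.5,.032) for u,v in((136,134),(364,134),(364,443),(142,446))])
print(np.round(q,4),q.mean(0),[np.linalg.norm(q[i]-q[i-1]) for i in range(4)])
d=q[0]-q[3]+q[1]-q[2];print(np.degrees(np.arctan2(d[1],d[0])));d=q[0]-q[1]+q[3]-q[2];print(np.degrees(np.arctan2(-d[0],d[1])))
print('cam',c['T'][:3,3])
E
```

```text
[[ 0.5684 -0.3036  0.032 ]
 [ 0.5616 -0.3424  0.032 ]
 [ 0.5084 -0.3339  0.032 ]
 [ 0.5148 -0.2943  0.032 ]] [ 0.53829407 -0.3185589   0.032     ] [np.float64(0.0544503457640067), np.float64(0.03940379017987895), np.float64(0.05390729878589816), np.float64(0.04010969211729073)]
-9.382512993625348
-9.550162566236589
cam [ 0.57099681 -0.32426585  0.37485575]
```

Both measurements agree: centre (0.538, -0.318), yaw -9.5°. I'll turn the gripper half round. This keeps joint 6 away from its 180° limit at the ejector and puts the camera on the robot side, clear of the head.

arm_command --motion '[[1,[0,0,0],[0,0,-1]],[1,[0,0,0],[0,0,-1]],[1,[0,0,0],[0,0,-1]],[1,[0,0,0],[0,0,-1]],[1,[0,0,0],[0,0,-1]],[1,[0,0,0],[0,0,-1]],[1,[0,0,0],[0,0,-1]],[1,[0,0,0],[0,0,-1]],[1,[0,0,0],[0,0,-1]],[1,[0,0,0],[0,0,-1]],[1,[0,0,0],[0,0,-1]],[1,[0,0,0],[0,0,-1]]]'

```text
time: 4.2
ee_pos: [0.5019, -0.3122, 0.2321]
tcp_rot: [179.9, 0.0, 62.2]
wrist_force: [-0.6, -0.3, 0.3]
opening: 0.0853
```

arm_command --motion '[[1,[0,0,0],[0,0,-1]],[1,[0,0,0],[0,0,-1]],[1,[0,0,0],[0,0,-1]],[1,[0,0,0],[0,0,-1]],[1,[0,0,0],[0,0,-1]],[1,[0,0,0],[0,0,-1]],[1,[0,0,0],[0,0,-1]],[1,[0,0,0],[0,0,-1]],[1,[0,0,0],[0,0,-1]],[1,[0,0,0],[0,0,-1]],[1,[0,0,0],[0,0,-1]],[1,[0,0,0],[0,0,-1]]]'

```text
time: 5.7
ee_pos: [0.5019, -0.3122, 0.232]
tcp_rot: [180.0, 0.0, 134.2]
wrist_force: [0.1, -1.5, -0.1]
opening: 0.0852
```

arm_command --motion '[[1,[0,0,0],[0,0,-1]],[1,[0,0,0],[0,0,-1]],[1,[0,0,0],[0,0,-1]],[1,[0,0,0],[0,0,-1]],[1,[0,0,0],[0,0,-1]],[1,[0,0,0],[0,0,-1]],[1,[0,0,0],[0,-1,0]],[1,[0,0,0],[0,-1,0]],[1,[0,0,0],[0,-1,0]],[1,[0,0,0],[0,-1,0]],[1,[0,0,0],[0,-1,0]],[1,[0,0,0],[0,0,0]]]'

```text
time: 7.2
ee_pos: [0.5007, -0.3117, 0.231]
tcp_rot: [-180.0, 30.0, 170.0]
wrist_force: [0.2, -0.3, 0.2]
opening: 0.0856
```

```bash
cat >> h.py <<'E'
from scipy.spatial.transform import Rotation as Rn
def Rt(yaw,tilt):  # half-turned tool, leaning back by tilt toward -x of yawed frame
    s,c=np.sin(np.radians(tilt)),np.cos(np.radians(tilt))
    M=np.array([[-c,0,s],[0,1,0],[-s,0,-c]])
    return Rn.from_euler('z',yaw,degrees=True)*Rn.from_matrix(M)
def need(p,yaw,tilt):
    o=bot.get_obs();R=Rn.from_euler('xyz',o['tcp_rot'],degrees=True)
    R2=Rt(yaw,tilt)
    print('t',o['time'],o['ee_pos'].round(4),o['tcp_rot'].round(2),'q',o['q'].round(1),'F',o['wrist_force'].round(2),'open',round(o['opening'],4))
    print('turn units',((R.inv()*R2).as_rotvec(degrees=True)/6).round(2),'shift cur frame',(R.inv().apply(np.array(p)-o['ee_pos'])/.06).round(3),'shift final frame',(R2.inv().apply(np.array(p)-o['ee_pos'])/.06).round(3))
    return R2
E
python3 - <<'E'
from h import *
need([.538,-.318,.12],-9.5,30)
E
```

```text
t 7.2 [ 0.5007 -0.3117  0.231 ] [-179.97   30.01  170.  ] q [-38.5 -17.  -16.1  64.   13.8 -25.2] F [ 0.17 -0.33  0.16] open 0.0856
turn units [-0.05  0.   -0.07] shift cur frame [0.379 0.006 1.918] shift final frame [ 0.379 -0.     1.918]
```

arm_command --motion '[[1,[0.1,0,0.48],[-0.05,0,-0.07]],[1,[0.1,0,0.48],[0,0,0]],[1,[0.1,0,0.48],[0,0,0]],[1,[0.08,0,0.48],[0,0,0]],[1,[0,0,0],[0,0,0]],[1,[0,0,0],[0,0,0]]]'

```text
time: 7.95
ee_pos: [0.5406, -0.3187, 0.1217]
tcp_rot: [180.0, 30.0, 170.6]
wrist_force: [1.0, -0.1, 0.4]
opening: 0.0856
```

```bash
python3 - <<'E'
from h import *
y=np.radians(-9.5);need([.538+.002*np.cos(y),-.318+.002*np.sin(y),.023],-9.5,30)
c=viewer.calibration('wrist');im=viewer.camera('wrist');cv2.imwrite('pics/w2.png',im)
for p in([.538,-.318,.032],):print(proj(c,p))
E
```

```text
t 7.95 [ 0.5406 -0.3187  0.1217] [179.99  30.03 170.59] q [-36.5 -11.5 -23.7  50.5  13.2 -23.9] F [ 0.98 -0.12  0.42] open 0.0856
turn units [0.01 0.   0.01] shift cur frame [0.833 0.005 1.419] shift final frame [0.832 0.005 1.419]
(np.float64(250.9861751309207), np.float64(143.36146614474032))
```

View pics/w2.png

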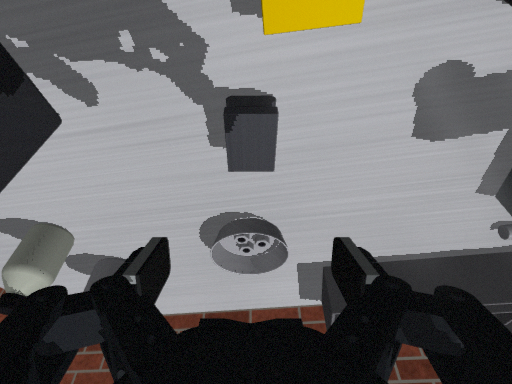

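The block at about (251,140) projects where expected (251,143) and sits midway between the fingers. Descending.

arm_command --motion '[[1,[0.2,0,0.34],[0,0,0]],[1,[0.2,0,0.34],[0,0,0]],[1,[0.2,0,0.34],[0,0,0]],[1,[0.13,0,0.22],[0,0,0]],[1,[0.1,0,0.18],[0,0,0]],[1,[0,0,0],[0,0,0]],[1,[0,0,0],[0,0,0]]]'

```text
time: 8.88
ee_pos: [0.5402, -0.3186, 0.0225]
tcp_rot: [180.0, 30.1, 170.6]
wrist_force: [0.4, 0.5, -0.1]
opening: 0.0856
```

```bash
python3 - <<'E'
from h import *
need([.540,-.3183,.023],-9.5,30)
c=viewer.calibration('wrist');im=viewer.camera('wrist');cv2.imwrite('pics/w3.png',im)
for p in([.538,-.318,.032],):print(proj(c,p))
E
```

```text
t 8.875 [ 0.5402 -0.3186  0.0225] [179.98  30.06 170.59] q [-36.5  -7.9 -32.   38.7  13.2 -23.9] F [ 0.41  0.52 -0.11] open 0.0856
turn units [0.01 0.01 0.01] shift cur frame [-0.001  0.004 -0.01 ] shift final frame [-0.001  0.004 -0.01 ]
(np.float64(251.12329027886324), np.float64(252.36036591762357))
```

View pics/w3.png

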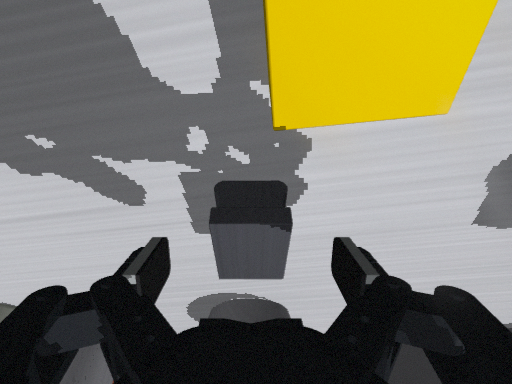

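```bash
python3 - <<'E'
from h import *
c=viewer.calibration('wrist')
im=cv2.imread('pics/w3.png');cv2.imwrite('pics/w3c.png',cv2.resize(im[170:300,190:310],None,fx=5,fy=5))
for uv in((211,210),(292,210),(285,278),(219,278),(251,243)):print(uv,ray(c,*uv,.032).round(4))
for x in(-.028,.028):
  for y in(.02,-.02):
    print(proj(c,[.538+x*np.cos(-.166)-y*np.sin(-.166),-.318+x*np.sin(-.166)+y*np.cos(-.166),.032]))
c=np.load('c1.npy',allow_pickle=True).item()
E
```

```text
(211, 210) [ 0.4999 -0.3302  0.032 ]
(292, 210) [ 0.5059 -0.294   0.032 ]
(285, 278) [ 0.5713 -0.302   0.032 ]
(219, 278) [ 0.5645 -0.3427  0.032 ]
(251, 243) [ 0.5292 -0.3166  0.032 ]
(np.float64(293.67345114694984), np.float64(220.45294944299707))
(np.float64(209.03406010022368), np.float64(220.41031798203943))
(np.float64(283.24737677094464), np.float64(276.330766258))
(np.float64(218.74503954556053), np.float64(276.3148779868905))
```

View pics/w3c.png

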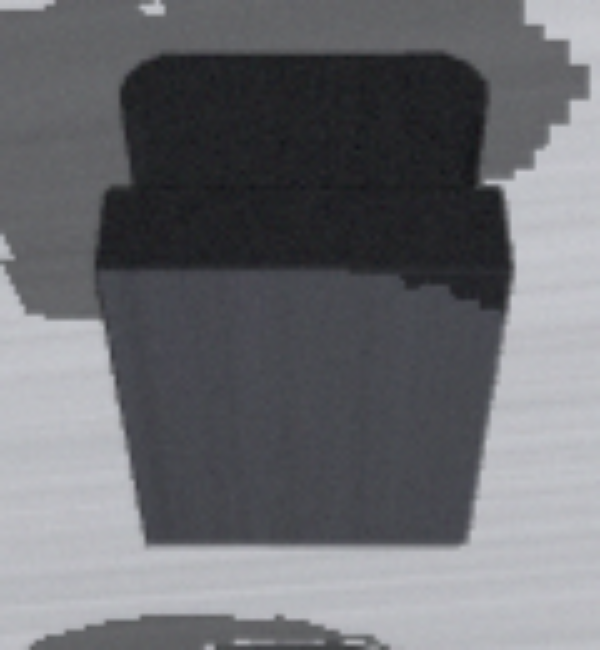

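The near and far top edges lie at rows 223.6 and 279, about 3 px (roughly 2 mm) beyond prediction, which is within calibration. Closing.

arm_command --motion '[[0.3,[0,0,0],[0,0,0]],[0.3,[0,0,0],[0,0,0]],[0.3,[0,0,0],[0,0,0]],[0.3,[0,0,0],[0,0,0]],[0.3,[0,0,0],[0,0,0]],[0.3,[0,0,0],[0,0,0]]]' --newtons 60

```text
time: 9.68
ee_pos: [0.5399, -0.3184, 0.022]
tcp_rot: [180.0, 30.0, 170.6]
wrist_force: [-3.4, 0.6, 5.1]
opening: 0.0384
```

```bash
python3 - <<'E'
from h import *
need([.540,-.3183,.023],-9.5,30)
c=viewer.calibration('wrist');im=viewer.camera('wrist');cv2.imwrite('pics/w4.png',cv2.resize(im[150:384,150:350],None,fx=3,fy=2.5))
E
```

```text
t 9.675 [ 0.5399 -0.3184  0.022 ] [179.97  30.04 170.57] q [-36.5  -7.9 -32.   38.6  13.2 -23.9] F [-3.39  0.57  5.07] open 0.0384
turn units [0.01 0.01 0.01] shift cur frame [-0.01   0.002 -0.014] shift final frame [-0.01   0.002 -0.014]
```

View pics/w4.png

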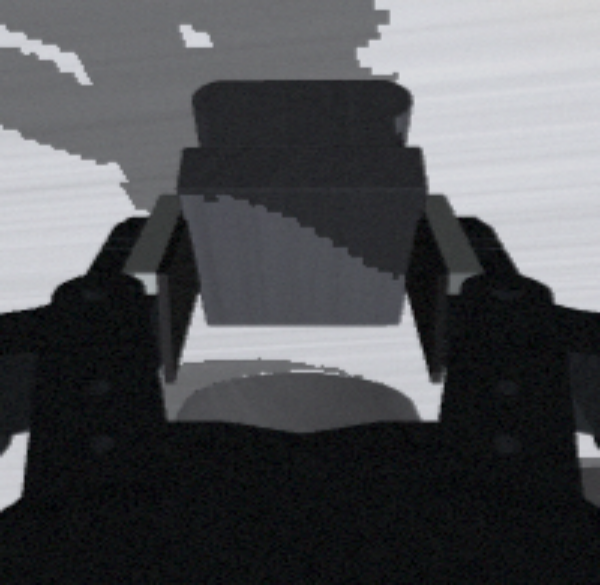

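The block is held by its flange (opening 38 mm). I'll lift it straight up.

arm_command --motion '[[0.3,[-0.05,0,-0.09],[0,0,0]],[0.3,[-0.2,0,-0.34],[0,0,0]],[0.3,[-0.3,0,-0.52],[0,0,0]],[0.3,[-0.3,0,-0.52],[0,0,0]],[0.3,[-0.3,0,-0.52],[0,0,0]],[0.3,[-0.3,0,-0.52],[0,0,0]],[0.3,[-0.3,0,-0.52],[0,0,0]],[0.3,[-0.2,0,-0.35],[0,0,0]],[0.3,[0,0,0],[0,0,0]]]'

```text
time: 10.85
ee_pos: [0.5401, -0.3187, 0.2574]
tcp_rot: [-180.0, 30.1, 170.6]
wrist_force: [-0.5, 0.2, -2.4]
opening: 0.0381
```

```bash
python3 - <<'E'
from h import *
need([.517,-.006,.25],3,30)
E
```

```text
t 10.85 [ 0.5401 -0.3187  0.2574] [-179.98   30.12  170.61] q [-36.5 -11.9  -9.1  65.4  13.2 -23.9] F [-0.47  0.17 -2.37] open 0.0381
turn units [-1.04  0.02 -1.79] shift cur frame [ 1.125  5.078 -0.512] shift final frame [0.158 5.224 0.051]
```

arm_command --motion '[[0.3,[0,0,0],[-0.52,0.01,-0.9]],[0.3,[0,0,0],[-0.52,0.01,-0.9]],[0.3,[0.08,0.5,0.025],[0,0,0]],[0.3,[0.08,0.7,0.025],[0,0,0]],[0.3,[0,0.7,0],[0,0,0]],[0.3,[0,0.7,0],[0,0,0]],[0.3,[0,0.7,0],[0,0,0]],[0.3,[0,0.7,0],[0,0,0]],[0.3,[0,0.7,0],[0,0,0]],[0.3,[0,0.5,0],[0,0,0]],[0.3,[0,0,0],[0,0,0]],[0.3,[0,0,0],[0,0,0]]]'

```text
time: 12.35
ee_pos: [0.5158, -0.0074, 0.2471]
tcp_rot: [179.9, 29.8, -176.9]
wrist_force: [0.4, -0.2, -2.6]
opening: 0.0384
```

```bash
python3 - <<'E'
from h import *
need([.517,-.006,.25],3,30)
c=viewer.calibration('wrist');im=viewer.camera('wrist');cv2.imwrite('pics/w5r.png',im);np.save('c5.npy',c,allow_pickle=True)
cv2.imwrite('pics/w5.png',cv2.resize(im[40:300,100:400],None,fx=2.6,fy=2.3))
print(proj(c,[.594,-.006,.042]))
E
```

```text
t 12.35 [ 0.5158 -0.0074  0.2471] [ 179.93   29.78 -176.95] q [ -2.3 -29.7 -23.2  66.9   2.7  -4.7] F [ 0.37 -0.16 -2.56] open 0.0384
turn units [ 0.02 -0.04  0.01] shift cur frame [-0.043  0.021 -0.032] shift final frame [-0.043  0.021 -0.031]
(np.float64(248.07718303354184), np.float64(142.28670357770437))
```

View pics/w5r.png

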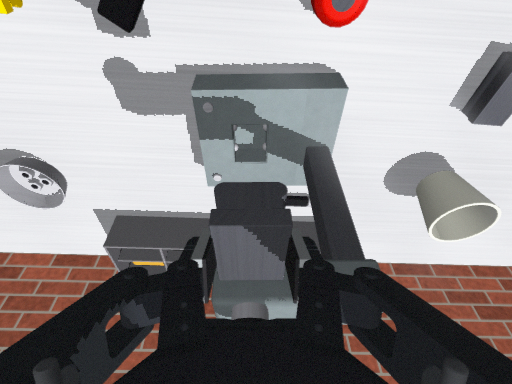

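View pics/w5.png

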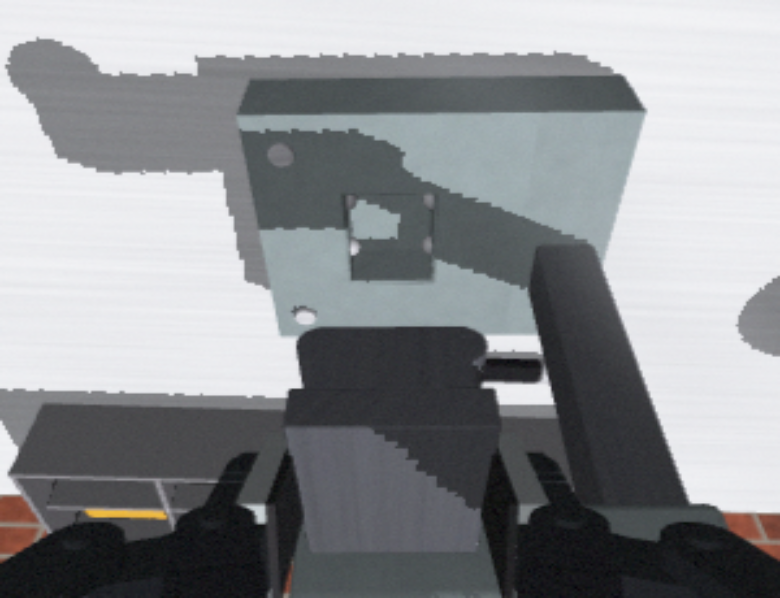

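The view shows the recess at about (249,142), the bed's corners, and the held block below. I'll enlarge for precision.

```bash
python3 - <<'E'
from h import *
im=cv2.imread('pics/w5r.png')
cv2.imwrite('pics/w5c.png',np.vstack([cv2.resize(im[115:170,220:280],None,fx=10,fy=10,interpolation=cv2.INTER_CUBIC)]))
cv2.imwrite('pics/w5b.png',np.vstack([cv2.resize(im[175:290,195:305],None,fx=5,fy=5,interpolation=cv2.INTER_CUBIC)]))
E
```

```text
(no output)
```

View pics/w5c.png

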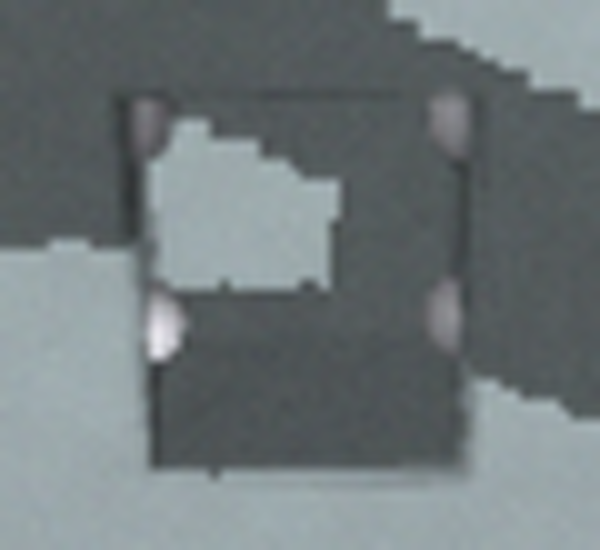

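View pics/w5b.png

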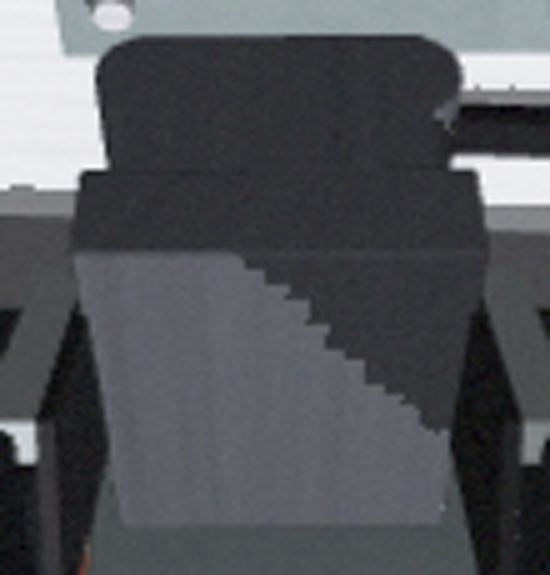

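```bash
python3 - <<'E'
from h import *
c=np.load('c5.npy',allow_pickle=True).item()
f=lambda L,s,ou,ov:np.array([[ou+(u+.5)/s-.5,ov+(v+.5)/s-.5] for u,v in L])
rec=f([(117,92),(478,92),(467,470),(149,469)],10,220,115)
q=np.array([ray(c,*p,.042) for p in rec]);print(q.round(4),q.mean(0),[np.linalg.norm(q[i]-q[i-1]).round(4) for i in range(4)])
d=q[3]-q[0]+q[2]-q[1];print('yaw x',np.degrees(np.arctan2(d[1],d[0])));d=q[1]-q[0]+q[2]-q[3];print('yaw y',np.degrees(np.arctan2(-d[0],d[1])))
bed=np.array([[100+u/2.6,40+v/2.3] for u,v in((239,113),(644,111))]);b=np.array([ray(c,*p,.042) for p in bed]);print('bed near',b.round(4),np.linalg.norm(b[0]-b[1]));d=b[1]-b[0];print(np.degrees(np.arctan2(-d[0],d[1])))
blk=f([(73,250),(487,252),(440,525),(122,525),(81,172),(480,172)],5,195,175)
obj=np.array([[-28,-20,16],[-28,20,16],[28,20,16],[28,-20,16],[-28,-20,5],[-28,20,5]],float)/1000
K=np.array([[c['fx'],0,c['cx']],[0,c['fy'],c['cy']],[0,0,1]])
ok,rv,tv=cv2.solvePnP(obj,blk,K,None)
pr=cv2.projectPoints(obj,rv,tv,K,None)[0][:,0];print('res',(pr-blk).round(1).tolist())
T=c['T'];Rw=T[:3,:3]@cv2.Rodrigues(rv)[0];pw=T[:3,:3]@tv[:,0]+T[:3,3]
print('block',pw,Rn.from_matrix(Rw).as_euler('xyz',degrees=True))
o=bot.get_obs();R=Rn.from_euler('xyz',o['tcp_rot'],degrees=True);print('block-TCP world',pw-o['ee_pos'],'in tool',R.inv().apply(pw-o['ee_pos']))
E
```

```text
[[ 0.5676 -0.028   0.042 ]
 [ 0.5652  0.0164  0.042 ]
 [ 0.6249  0.0207  0.042 ]
 [ 0.6271 -0.0234  0.042 ]] [ 0.59619705 -0.00355957  0.042     ] [np.float64(0.0597), np.float64(0.0444), np.float64(0.0599), np.float64(0.0441)]
yaw x 4.302155674005354
yaw y 2.895210167817752
bed near [[ 0.5258 -0.0719  0.042 ]
 [ 0.5156  0.1013  0.042 ]] 0.1735312786241816
3.358618747550391
res [[-0.1, 0.8], [0.1, 0.6], [0.0, 0.2], [-0.0, 0.0], [0.6, -0.9], [-0.7, -0.8]]
block [ 0.51711451 -0.00712316  0.24088513] [0.31802035 0.06077166 3.22010083]
block-TCP world [ 0.00121634  0.00061977 -0.00653162] in tool [0.00216466 0.0005472  0.00628812]
```

Recess mouth is at (0.5965, -0.0033), yaw 3.3°; bed and recess edges agree, and the measured 60 x 44 mm against a nominal 59 x 43 is plausible. The held block sits (+1.2, +0.6, -6.5) mm from the TCP and is level. I'll go down in front of the head first, then in under it.

```bash
python3 - <<'E'
from h import *
R2=need([.5158,-.0086,.078],3.3,30)
print('then',R2.inv().apply(np.array([.5953,-.0039,.078])-[.5158,-.0086,.078])/.06)
E
```

```text
t 12.4 [ 0.5159 -0.0077  0.2474] [ 179.93   29.81 -176.99] q [ -2.4 -29.7 -23.1  66.9   2.7  -4.7] F [ 0.89 -0.54 -2.25] open 0.0379
turn units [-0.01 -0.03 -0.04] shift cur frame [ 1.406 -0.017  2.449] shift final frame [ 1.414 -0.014  2.444]
then [-1.14948599  0.00193111  0.66365604]
```

arm_command --motion '[[0.3,[0.24,0,0.41],[-0.01,-0.03,-0.04]],[0.3,[0.3,0,0.52],[0,0,0]],[0.3,[0.3,-0.01,0.52],[0,0,0]],[0.3,[0.3,0,0.52],[0,0,0]],[0.3,[0.27,0,0.47],[0,0,0]],[0.3,[-0.2,0,0.11],[0,0,0]],[0.3,[-0.3,0,0.18],[0,0,0]],[0.3,[-0.3,0,0.18],[0,0,0]],[0.3,[-0.2,0,0.11],[0,0,0]],[0.3,[-0.15,0,0.08],[0,0,0]],[0.3,[0,0,0],[0,0,0]],[0.3,[0,0,0],[0,0,0]]]'

```text
time: 13.9
ee_pos: [0.5952, -0.0032, 0.0796]
tcp_rot: [-180.0, 30.0, -176.7]
wrist_force: [-0.3, 0.1, -1.3]
opening: 0.0381
```

```bash
python3 - <<'E'
from h import *
need([.5953,-.0039,.078],3.3,30)
c=viewer.calibration('wrist');im=viewer.camera('wrist');cv2.imwrite('pics/w6r.png',im);np.save('c6.npy',c,allow_pickle=True)
cv2.imwrite('pics/w6.png',cv2.resize(im[120:320,160:340],None,fx=4,fy=3))
s=viewer.camera('scene');cv2.imwrite('pics/s6.png',cv2.resize(s[140:260,190:310],None,fx=5,fy=5))
E
```

```text
t 13.9 [ 0.5952 -0.0032  0.0796] [-180.     30.04 -176.7 ] q [ -1.5 -17.7 -33.8  44.    2.4  -4.1] F [-0.28  0.05 -1.33] open 0.0381
turn units [0.   0.01 0.  ] shift cur frame [ 0.012 -0.011  0.024] shift final frame [ 0.012 -0.011  0.024]
```

View pics/w6.png

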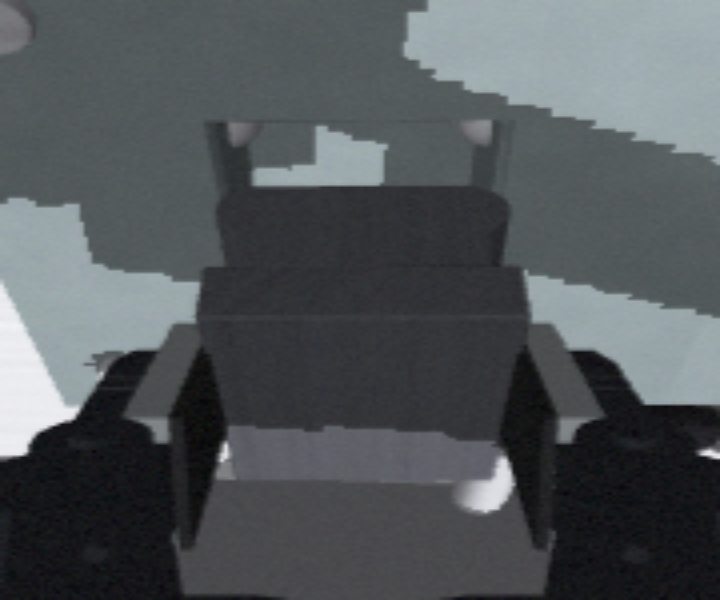

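View pics/s6.png

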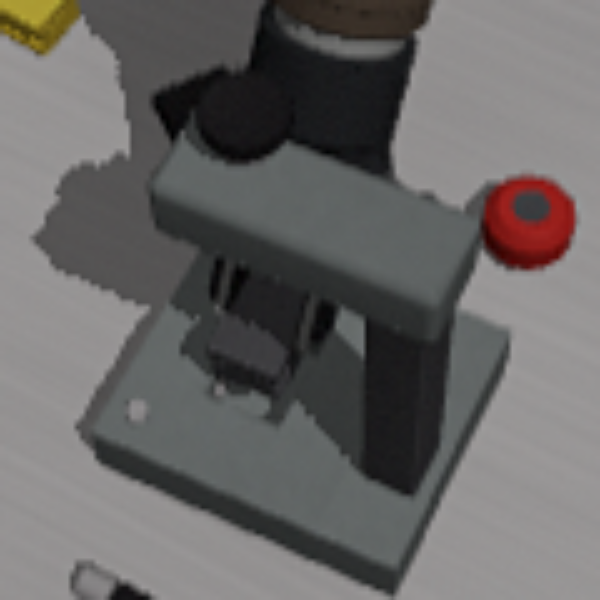

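```bash
python3 - <<'E'
from h import *
c=np.load('c6.npy',allow_pickle=True).item()
g=lambda u,v,z:ray(c,160+(u+.5)/4-.5,120+(v+.5)/3-.5,z)
a=(g(205,121,.042)+g(515,121,.042))/2
zt=.0796-.0065+.016
b=(g(197,315,zt)+g(528,315,zt))/2
b2=(g(203,267,zt-.011)+g(524,267,zt-.011))/2
Rz=Rn.from_euler('z',3.3,degrees=True).inv()
print(a,b,b2,'block front minus recess edge, recess axes (want +1.5,0):',Rz.apply(b-a)*1e3,Rz.apply(b2-a)*1e3)
E
```

```text
[ 0.56682475 -0.00543147  0.042     ] [ 0.5680972 -0.0049776  0.0891   ] [ 0.56914715 -0.00479169  0.0781    ] block front minus recess edge, recess axes (want +1.5,0): [ 1.29647039  0.37987173 47.1       ] [ 2.35538057  0.5050373  36.1       ]
```

Alignment is within 1 mm in both axes, so I'll lower the block most of the way with a small y correction.

arm_command --motion '[[0.3,[0.04,-0.007,0.07],[0,0,0]],[0.3,[0.06,0,0.1],[0,0,0]],[0.3,[0.05,0,0.08],[0,0,0]],[0.3,[0.04,0,0.07],[0,0,0]],[0.3,[0,0,0],[0,0,0]],[0.3,[0,0,0],[0,0,0]]]'

```text
time: 14.75
ee_pos: [0.5957, -0.0036, 0.0576]
tcp_rot: [-180.0, 30.1, -176.7]
wrist_force: [1.7, -0.1, -2.1]
opening: 0.0382
```

arm_command --motion '[[0.3,[0.017,0,0.029],[0,0,0]],[0.3,[0,0,0],[0,0,0]],[0.3,[0.017,0,0.029],[0,0,0]],[0.3,[0,0,0],[0,0,0]]]'

```text
time: 15.25
ee_pos: [0.5956, -0.0036, 0.0535]
tcp_rot: [-180.0, 30.1, -176.7]
wrist_force: [4.5, -0.2, -2.6]
opening: 0.0385
```

```bash
python3 - <<'E'
from h import *
need([.5953,-.0039,.05],3.3,30)
c=viewer.calibration('wrist');im=viewer.camera('wrist');cv2.imwrite('pics/w7r.png',im);np.save('c7.npy',c,allow_pickle=True)
cv2.imwrite('pics/w7.png',cv2.resize(im[120:320,160:340],None,fx=4,fy=3))
E
```

```text
t 15.25 [ 0.5956 -0.0036  0.0535] [-180.     30.1  -176.69] q [ -1.5 -16.7 -36.   40.7   2.4  -4.2] F [ 4.48 -0.23 -2.64] open 0.0385
turn units [0.   0.02 0.  ] shift cur frame [ 0.034 -0.005  0.048] shift final frame [ 0.034 -0.005  0.048]
```

View pics/w7.png

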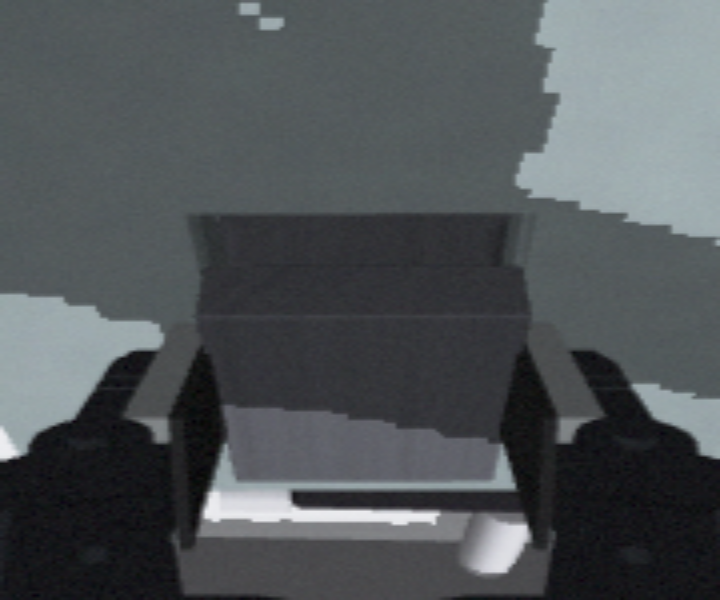

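The block is in the mouth, but Fx reads +4.5 N, so it is rubbing the near wall. I'll shift about 1 mm in +x and continue.

arm_command --motion '[[0.3,[-0.014,0,0.008],[0,0,0]],[0.3,[0,0,0],[0,0,0]],[0.3,[0,0,0],[0,0,0]]]'

```text
time: 15.68
ee_pos: [0.5959, -0.0036, 0.0529]
tcp_rot: [180.0, 30.0, -176.7]
wrist_force: [0.6, 0.1, -2.7]
opening: 0.0382
```

arm_command --motion '[[0.3,[0.008,0,0.014],[0,0,0]],[0.3,[0,0,0],[0,0,0]],[0.3,[0,0,0],[0,0,0]]]'

```text
time: 16.05
ee_pos: [0.5963, -0.0036, 0.0524]
tcp_rot: [-180.0, 30.1, -176.7]
wrist_force: [-0.8, -0.3, -1.9]
opening: 0.0384
```

arm_command --motion '[[0.3,[0.008,0,0.014],[0,0,0]],[0.3,[0,0,0],[0,0,0]],[0.3,[0,0,0],[0,0,0]]]'

```text
time: 16.42
ee_pos: [0.5963, -0.0035, 0.0514]
tcp_rot: [-180.0, 30.1, -176.7]
wrist_force: [-0.8, 1.1, -1.7]
opening: 0.0384
```

arm_command --motion '[[0.3,[0.008,0,0.014],[0,0,0]],[0.3,[0,0,0],[0,0,0]],[0.3,[0,0,0],[0,0,0]]]'

```text
time: 16.8
ee_pos: [0.5964, -0.0036, 0.0505]
tcp_rot: [-180.0, 30.1, -176.7]
wrist_force: [-0.8, 0.3, -2.1]
opening: 0.0383
```

arm_command --motion '[[0.3,[0.008,0,0.014],[0,0,0]],[0.3,[0,0,0],[0,0,0]],[0.3,[0,0,0],[0,0,0]]]'

```text
time: 17.18
ee_pos: [0.5963, -0.0035, 0.0495]
tcp_rot: [-180.0, 30.1, -176.7]
wrist_force: [0.4, -0.3, -1.4]
opening: 0.0384
```

arm_command --motion '[[0.3,[0.008,0,0.014],[0,0,0]],[0.3,[0,0,0],[0,0,0]],[0.3,[0,0,0],[0,0,0]]]'

```text
time: 17.55
ee_pos: [0.5964, -0.0036, 0.0486]
tcp_rot: [-180.0, 30.1, -176.7]
wrist_force: [0.7, -0.4, -1.3]
opening: 0.0385
```

```bash
python3 - <<'E'
from h import *
need([.5953,-.0039,.05],3.3,30)
c=viewer.calibration('wrist');im=viewer.camera('wrist');cv2.imwrite('pics/w8r.png',im);np.save('c8.npy',c,allow_pickle=True)
cv2.imwrite('pics/w8.png',cv2.resize(im[120:320,160:340],None,fx=4,fy=3))
s=viewer.camera('scene');cv2.imwrite('pics/s8.png',cv2.resize(s[180:250,205:275],None,fx=8,fy=8))
E
```

```text
t 17.55 [ 0.5964 -0.0036  0.0486] [-179.99   30.07 -176.69] q [ -1.5 -16.3 -36.3  40.1   2.4  -4.2] F [ 0.74 -0.42 -1.34] open 0.0385
turn units [-0.    0.01  0.  ] shift cur frame [ 0.004 -0.004 -0.03 ] shift final frame [ 0.004 -0.004 -0.03 ]
```

View pics/w8.png

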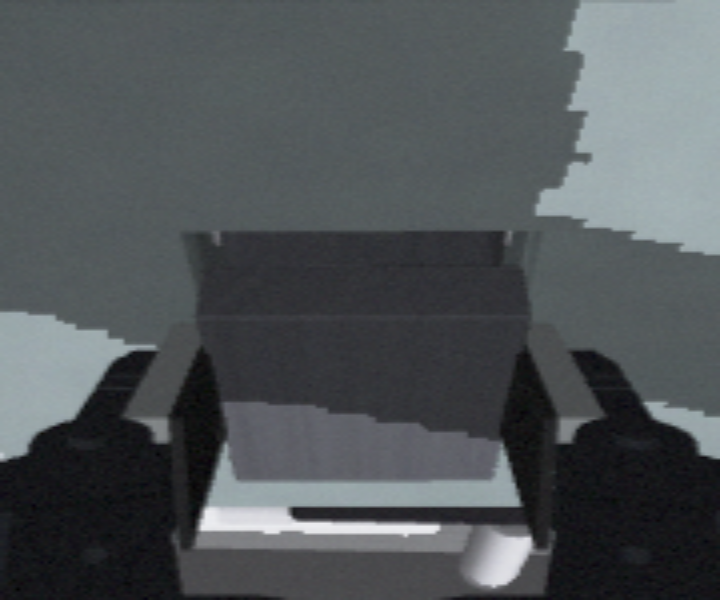

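View pics/s8.png

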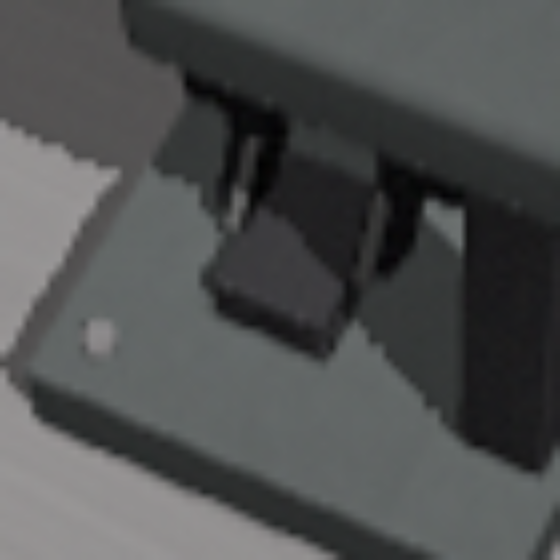

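The four catch balls are just visible, and about 1–2 mm is left to the rest position. I'll continue gently.

arm_command --motion '[[0.3,[0.008,0,0.014],[0,0,0]],[0.3,[0,0,0],[0,0,0]],[0.3,[0,0,0],[0,0,0]]]'

```text
time: 18.02
ee_pos: [0.5968, -0.0036, 0.0482]
tcp_rot: [-180.0, 30.1, -176.7]
wrist_force: [0.1, -0.8, 2.8]
opening: 0.0383
```

arm_command --motion '[[0.3,[0.006,0,0.01],[0,0,0]],[0.3,[0,0,0],[0,0,0]],[0.3,[0,0,0],[0,0,0]]]'

```text
time: 18.4
ee_pos: [0.5971, -0.0036, 0.0481]
tcp_rot: [-180.0, 30.2, -176.7]
wrist_force: [-2.0, -0.8, 5.9]
opening: 0.0384
```

Contact at +6 N net upward, so the block is resting on the catches. I'll let go by opening partway.

arm_command --motion '[[0.5,[0,0,0],[0,0,0]],[0.6,[0,0,0],[0,0,0]],[0.65,[0,0,0],[0,0,0]],[0.65,[0,0,0],[0,0,0]]]'

```text
time: 18.9
ee_pos: [0.5962, -0.0035, 0.0466]
tcp_rot: [180.0, 30.1, -176.7]
wrist_force: [0.7, -0.3, 0.3]
opening: 0.0554
```

```bash
python3 - <<'E'
from h import *
need([.5953,-.0039,.05],3.3,30)
c=viewer.calibration('wrist');im=viewer.camera('wrist');cv2.imwrite('pics/w9r.png',im);np.save('c9.npy',c,allow_pickle=True)
cv2.imwrite('pics/w9.png',cv2.resize(im[120:320,160:340],None,fx=4,fy=3))
E
```

```text
t 18.9 [ 0.5962 -0.0035  0.0466] [ 180.     30.05 -176.69] q [ -1.5 -16.3 -36.4  39.9   2.4  -4.2] F [ 0.72 -0.33  0.31] open 0.0554
turn units [0.   0.01 0.  ] shift cur frame [-0.014 -0.005 -0.056] shift final frame [-0.014 -0.005 -0.056]
```

View pics/w9.png

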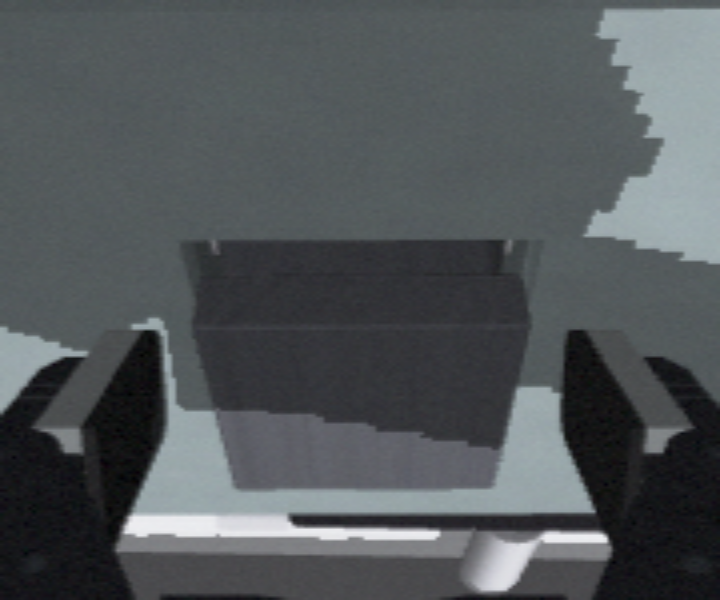

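Released. The block stands level on the catches, proud of the bed and free of the fingers. I'll raise the tool, shut the fingers and move so that their low edge is over the block's centre.

arm_command --motion '[[0.65,[-0.06,0,-0.11],[0,0,0]],[0.65,[-0.1,0,-0.17],[0,0,0]],[0.65,[-0.09,0,-0.15],[0,0,0]],[0.65,[0,0,0],[0,0,0]],[0,[0,0,0],[0,0,0]],[0,[0,0,0],[0,0,0]],[0,[0,0,0],[0,0,0]],[0,[0,0,0],[0,0,0]],[0,[0,0,0],[0,0,0]],[0,[0,0,0],[0,0,0]]]' --newtons 40

```text
time: 20.2
ee_pos: [0.5964, -0.0035, 0.0768]
tcp_rot: [-180.0, 30.1, -176.7]
wrist_force: [0.3, 1.4, 0.8]
opening: -0.0003
```

```bash
python3 - <<'E'
from h import *
need([.606,-.0028,.072],3.3,30)
c=viewer.calibration('wrist');im=viewer.camera('wrist');cv2.imwrite('pics/w10r.png',im)
cv2.imwrite('pics/w10.png',cv2.resize(im[120:320,160:340],None,fx=4,fy=3))
s=viewer.camera('scene');cv2.imwrite('pics/s10.png',cv2.resize(s[180:250,205:275],None,fx=8,fy=8))
E
```

```text
t 20.2 [ 0.5964 -0.0035  0.0768] [-180.     30.07 -176.69] q [ -1.5 -17.4 -33.9  43.5   2.4  -4.2] F [0.27 1.36 0.84] open -0.0003
turn units [0.   0.01 0.  ] shift cur frame [-0.099  0.003  0.149] shift final frame [-0.099  0.003  0.149]
```

View pics/w10.png

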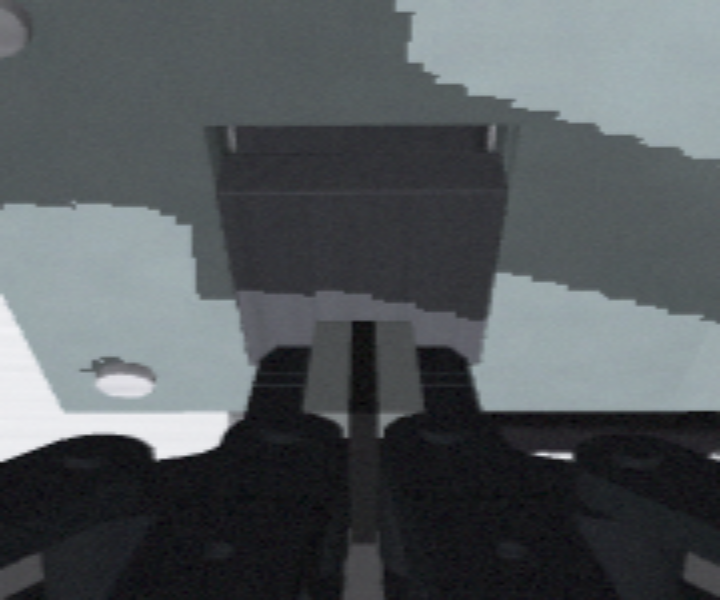

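View pics/s10.png

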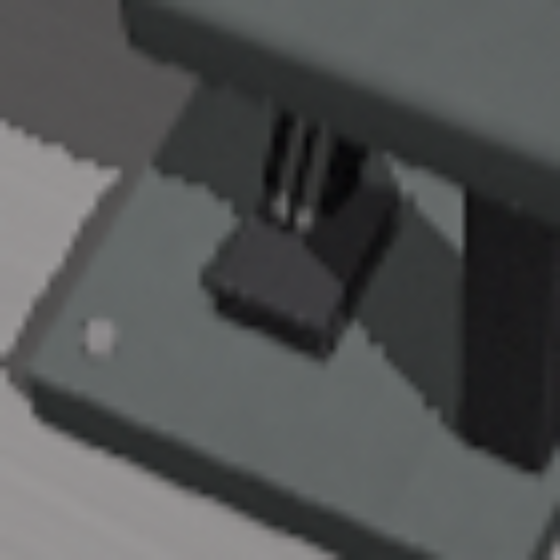

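The block stands by itself on the catches. Moving over its centre, then pressing down in small steps.

arm_command --motion '[[0,[-0.07,0,0.04],[0,0,0]],[0,[-0.07,0,0.04],[0,0,0]],[0,[0.04,0,0.07],[0,0,0]],[0,[0.025,0,0.043],[0,0,0]],[0,[0,0,0],[0,0,0]],[0,[0,0,0],[0,0,0]]]'

```text
time: 21.05
ee_pos: [0.6061, -0.003, 0.069]
tcp_rot: [-180.0, 30.1, -176.7]
wrist_force: [0.9, -0.4, 1.1]
opening: 0.0
```

arm_command --motion '[[0,[0.012,0,0.022],[0,0,0]],[0,[0,0,0],[0,0,0]],[0,[0,0,0],[0,0,0]]]'

```text
time: 21.42
ee_pos: [0.6061, -0.003, 0.0675]
tcp_rot: [-180.0, 30.1, -176.7]
wrist_force: [0.4, -1.1, -0.5]
opening: -0.0001
```

arm_command --motion '[[0,[0.012,0,0.022],[0,0,0]],[0,[0,0,0],[0,0,0]],[0,[0,0,0],[0,0,0]]]'

```text
time: 21.8
ee_pos: [0.6062, -0.003, 0.0659]
tcp_rot: [-180.0, 30.1, -176.7]
wrist_force: [-0.5, -0.2, 0.5]
opening: 0.0003
```

arm_command --motion '[[0,[0.012,0,0.022],[0,0,0]],[0,[0,0,0],[0,0,0]],[0,[0,0,0],[0,0,0]]]'

```text
time: 22.18
ee_pos: [0.6062, -0.003, 0.0644]
tcp_rot: [-180.0, 30.1, -176.7]
wrist_force: [-0.4, -0.0, -0.8]
opening: 0.0003
```

arm_command --motion '[[0,[0.008,0,0.014],[0,0,0]],[0,[0,0,0],[0,0,0]],[0,[0,0,0],[0,0,0]]]'

```text
time: 22.55
ee_pos: [0.6062, -0.003, 0.0635]
tcp_rot: [-180.0, 30.1, -176.7]
wrist_force: [-0.4, -0.8, -0.3]
opening: 0.0004
```

arm_command --motion '[[0,[0.008,0,0.014],[0,0,0]],[0,[0.008,0,0.014],[0,0,0]],[0,[0,0,0],[0,0,0]]]'

```text
time: 22.92
ee_pos: [0.6066, -0.003, 0.0621]
tcp_rot: [-180.0, 30.1, -176.7]
wrist_force: [-0.4, 1.0, 3.1]
opening: -0.0
```

arm_command --motion '[[0,[0.008,0,0.014],[0,0,0]],[0,[0.008,0,0.014],[0,0,0]],[0,[0,0,0],[0,0,0]]]'

```text
time: 23.3
ee_pos: [0.6075, -0.003, 0.0616]
tcp_rot: [-180.0, 30.3, -176.7]
wrist_force: [-1.1, -1.3, 8.7]
opening: -0.0001
```

arm_command --motion '[[0,[0.008,0,0.014],[0,0,0]],[0,[0.008,0,0.014],[0,0,0]],[0,[0,0,0],[0,0,0]]]'

```text
time: 23.68
ee_pos: [0.6084, -0.0029, 0.0609]
tcp_rot: [-180.0, 30.4, -176.7]
wrist_force: [0.6, -0.2, 10.3]
opening: -0.0001
```

arm_command --motion '[[0,[0.008,0,0.014],[0,0,0]],[0,[0,0,0],[0,0,0]],[0,[0,0,0],[0,0,0]]]'

```text
time: 24.05
ee_pos: [0.6089, -0.0029, 0.0604]
tcp_rot: [-180.0, 30.5, -176.7]
wrist_force: [2.0, 0.7, 12.5]
opening: 0.0002
```

arm_command --motion '[[0,[0.018,0,0.01],[0,0,0]],[0,[0.018,0,0.01],[0,0,0]],[0,[0,0,0],[0,0,0]]]'

```text
time: 24.42
ee_pos: [0.6087, -0.003, 0.0598]
tcp_rot: [-180.0, 30.6, -176.7]
wrist_force: [3.7, 0.2, 15.3]
opening: -0.0001
```

arm_command --motion '[[0,[0.01,0,0.014],[0,0,0]],[0,[0.008,0,0.014],[0,0,0]],[0,[0,0,0],[0,0,0]]]'

```text
time: 24.8
ee_pos: [0.6081, -0.003, 0.057]
tcp_rot: [-180.0, 30.6, -176.7]
wrist_force: [3.3, 1.0, 10.6]
opening: -0.0002
```

```bash
python3 - <<'E'
from h import *
need([.606,-.0028,.0475],3.3,30)
im=viewer.camera('wrist')
cv2.imwrite('pics/w11.png',cv2.resize(im[120:320,160:340],None,fx=4,fy=3))
E
```

```text
t 24.8 [ 0.6081 -0.003   0.057 ] [-179.97   30.55 -176.66] q [ -1.4 -15.3 -34.7  40.1   2.4  -4.1] F [ 3.28  1.01 10.6 ] open -0.0002
turn units [-0.    0.09  0.01] shift cur frame [0.11  0.005 0.118] shift final frame [0.109 0.005 0.119]
```

View pics/w11.png

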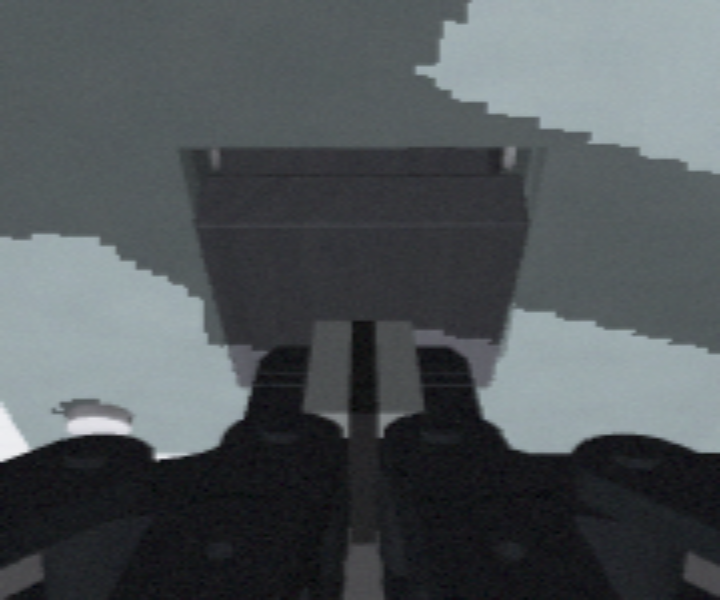

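The balls have started giving. The tip bears about 4 mm beyond the block's centre, so I'll back off slightly, shift toward -x and press again.

arm_command --motion '[[0,[-0.02,0,-0.035],[0,0,0]],[0,[-0.015,0,-0.026],[0,0,0]],[0,[0.07,0,-0.04],[0,0,0]],[0,[0,0,0],[0,0,0]],[0,[0.02,0,0.035],[0,0,0]],[0,[0,0,0],[0,0,0]],[0,[0,0,0],[0,0,0]]]'

```text
time: 25.72
ee_pos: [0.5999, -0.0034, 0.0542]
tcp_rot: [-180.0, 30.1, -176.7]
wrist_force: [2.7, 0.4, 2.4]
opening: 0.0001
```

arm_command --motion '[[0,[0.012,0,0.021],[0,0,0]],[0,[0.012,0,0.021],[0,0,0]],[0,[0,0,0],[0,0,0]]]'

```text
time: 26.1
ee_pos: [0.5992, -0.0034, 0.0501]
tcp_rot: [180.0, 29.9, -176.7]
wrist_force: [-0.2, 0.2, -0.3]
opening: 0.0001
```

arm_command --motion '[[0,[0.012,0,0.021],[0,0,0]],[0,[0.008,0,0.014],[0,0,0]],[0,[0,0,0],[0,0,0]]]'

```text
time: 26.48
ee_pos: [0.6003, -0.0033, 0.0497]
tcp_rot: [-180.0, 30.1, -176.7]
wrist_force: [-2.9, 1.0, 5.3]
opening: -0.0001
```

```bash
python3 - <<'E'
from h import *
need([.606,-.0028,.0475],3.3,30)
im=viewer.camera('wrist')
cv2.imwrite('pics/w12.png',cv2.resize(im[120:320,160:340],None,fx=4,fy=3))
E
```

```text
t 26.475 [ 0.6003 -0.0033  0.0497] [-179.99   30.12 -176.69] q [ -1.4 -15.8 -35.8  40.    2.4  -4.1] F [-2.91  1.05  5.35] open -0.0001
turn units [-0.    0.02  0.  ] shift cur frame [-0.064  0.004  0.079] shift final frame [-0.064  0.004  0.079]
```

View pics/w12.png

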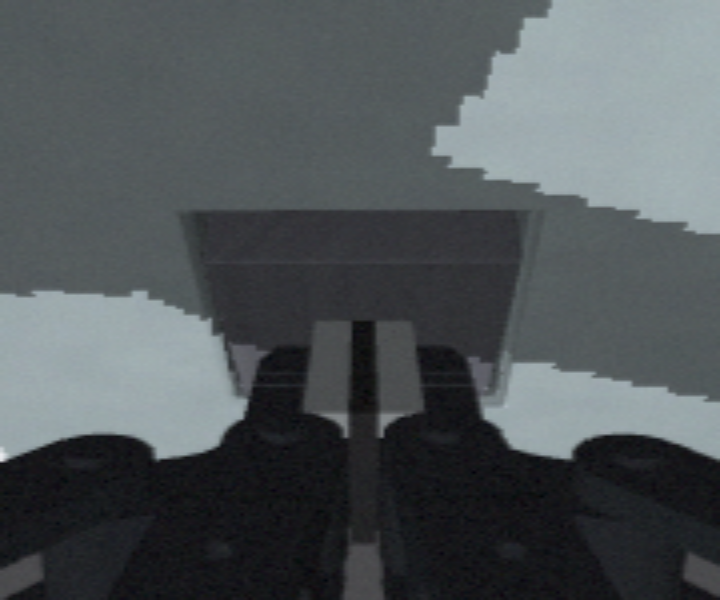

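The far end has gone down but the near end is still about 11 mm proud, so the block is tilted. I'll back off and press near the near end to bring it level.

arm_command --motion '[[0,[-0.06,0,-0.1],[0,0,0]],[0,[-0.06,0,-0.1],[0,0,0]],[0,[0.1,0,-0.058],[0,0,0]],[0,[0.09,0,-0.05],[0,0,0]],[0,[0,0,0],[0,0,0]],[0,[0,0,0],[0,0,0]]]'

```text
time: 27.28
ee_pos: [0.5871, -0.0041, 0.0629]
tcp_rot: [-180.0, 30.1, -176.7]
wrist_force: [-0.2, -0.2, -0.4]
opening: 0.0001
```

```bash
python3 - <<'E'
from h import *
need([.590,-.0037,.058],3.3,30)
im=viewer.camera('wrist');np.save('c13.npy',viewer.calibration('wrist'),allow_pickle=True)
cv2.imwrite('pics/w13r.png',im);cv2.imwrite('pics/w13.png',cv2.resize(im[120:320,160:340],None,fx=4,fy=3))
s=viewer.camera('scene');cv2.imwrite('pics/s13.png',cv2.resize(s[180:250,205:275],None,fx=8,fy=8))
E
```

```text
t 27.275 [ 0.5871 -0.0041  0.0629] [-180.     30.07 -176.7 ] q [ -1.6 -18.4 -36.2  42.2   2.4  -4.2] F [-0.24 -0.18 -0.36] open 0.0001
turn units [-0.    0.01  0.  ] shift cur frame [-0.001  0.004  0.094] shift final frame [-0.001  0.004  0.094]
```

View pics/w13.png

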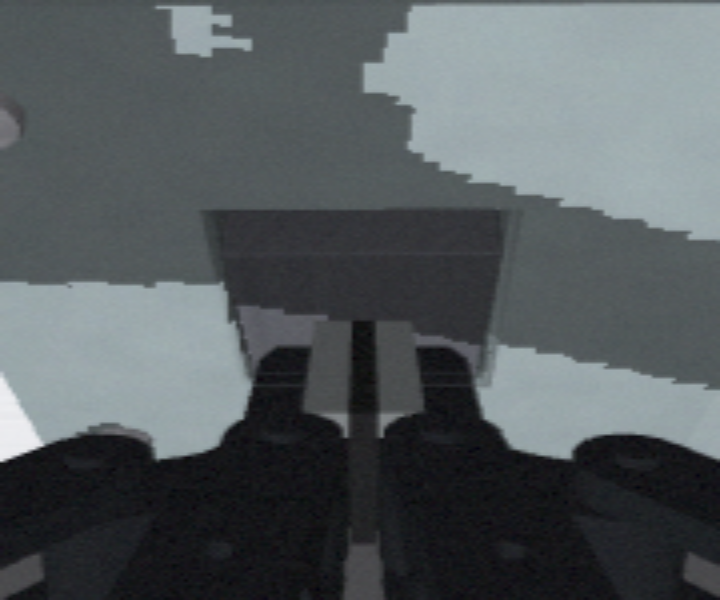

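View pics/s13.png

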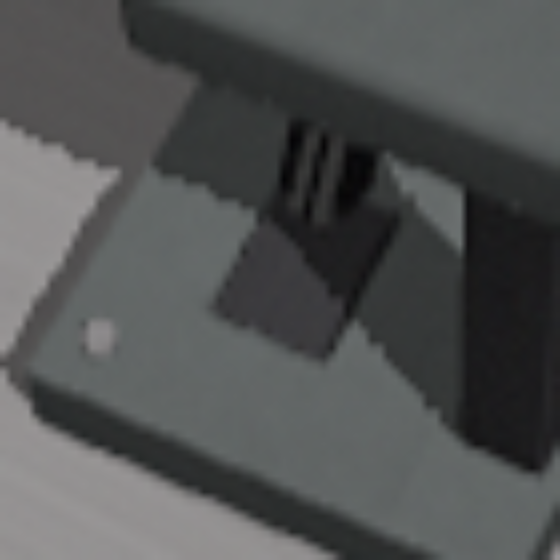

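The far end is flush and the near end about 10 mm proud. The tip is now about 10 mm inside the near edge, above the near catches. Pressing down.

arm_command --motion '[[0,[0.025,0,0.043],[0,0,0]],[0,[0.017,0,0.029],[0,0,0]],[0,[0.008,0,0.014],[0,0,0]],[0,[0,0,0],[0,0,0]]]'

```text
time: 27.88
ee_pos: [0.5872, -0.0041, 0.0568]
tcp_rot: [180.0, 30.1, -176.7]
wrist_force: [-0.6, 0.5, -0.2]
opening: -0.0
```

arm_command --motion '[[0,[0.01,0,0.014],[0,0,0]],[0,[0.01,0,0.014],[0,0,0]],[0,[0,0,0],[0,0,0]]]'

```text
time: 28.25
ee_pos: [0.5869, -0.0041, 0.0548]
tcp_rot: [-180.0, 30.1, -176.7]
wrist_force: [-0.3, 0.4, -0.3]
opening: -0.0006
```

arm_command --motion '[[0,[0.01,0,0.014],[0,0,0]],[0,[0.01,0,0.014],[0,0,0]],[0,[0,0,0],[0,0,0]]]'

```text
time: 28.62
ee_pos: [0.5867, -0.0041, 0.0527]
tcp_rot: [-180.0, 30.1, -176.7]
wrist_force: [-1.2, 0.2, 0.0]
opening: 0.0004
```

arm_command --motion '[[0,[0.01,0,0.014],[0,0,0]],[0,[0.01,0,0.014],[0,0,0]],[0,[0,0,0],[0,0,0]]]'

```text
time: 29.0
ee_pos: [0.587, -0.0041, 0.0515]
tcp_rot: [-180.0, 30.1, -176.7]
wrist_force: [-2.6, 1.3, 4.7]
opening: -0.0001
```

arm_command --motion '[[0,[0.01,0,0.014],[0,0,0]],[0,[0.01,0,0.014],[0,0,0]],[0,[0,0,0],[0,0,0]]]'

```text
time: 29.38
ee_pos: [0.5861, -0.0041, 0.0483]
tcp_rot: [180.0, 30.0, -176.7]
wrist_force: [-0.1, -1.0, -0.9]
opening: 0.0001
```

arm_command --motion '[[0,[0.01,0,0.014],[0,0,0]],[0,[0.01,0,0.014],[0,0,0]],[0,[0,0,0],[0,0,0]]]'

```text
time: 29.75
ee_pos: [0.5861, -0.0041, 0.0464]
tcp_rot: [180.0, 30.1, -176.7]
wrist_force: [-0.2, 0.4, -0.7]
opening: 0.0001
```

arm_command --motion '[[0,[0.01,0,0.014],[0,0,0]],[0,[0.01,0,0.014],[0,0,0]],[0,[0,0,0],[0,0,0]]]'

```text
time: 30.12
ee_pos: [0.5864, -0.0041, 0.0457]
tcp_rot: [-180.0, 30.2, -176.7]
wrist_force: [-5.8, 0.6, 7.8]
opening: -0.0001
```

```bash
python3 - <<'E'
from h import *
need([.590,-.0037,.045],3.3,30)
im=viewer.camera('wrist');np.save('c14.npy',viewer.calibration('wrist'),allow_pickle=True)
cv2.imwrite('pics/w14r.png',im);cv2.imwrite('pics/w14.png',cv2.resize(im[120:320,160:340],None,fx=4,fy=3))
E
```

```text
t 30.125 [ 0.5864 -0.0041  0.0457] [-180.     30.15 -176.69] q [ -1.6 -17.8 -37.8  40.    2.5  -4.2] F [-5.81  0.63  7.81] open -0.0001
turn units [-0.    0.03  0.  ] shift cur frame [-0.045  0.004  0.041] shift final frame [-0.045  0.004  0.041]
```

View pics/w14.png

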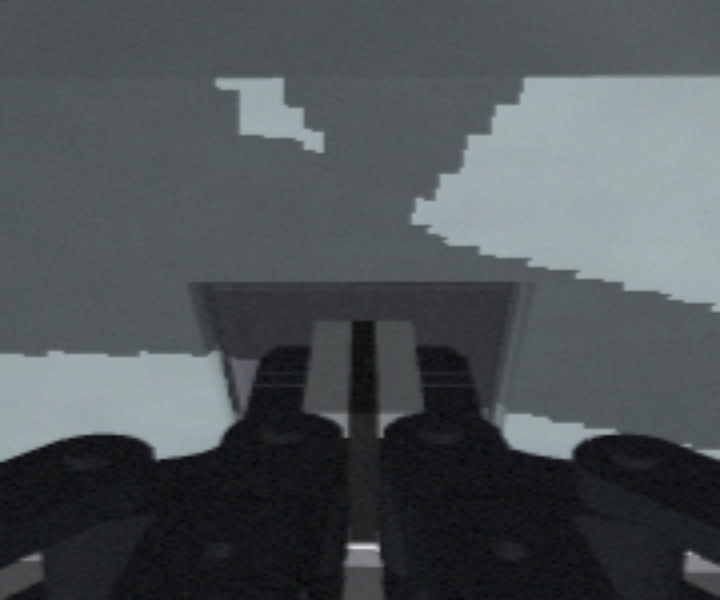

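The block now looks nearly flush at the near end. I'll press to about 20 N there, then back out for a full view.

arm_command --motion '[[0,[0.01,0,0.014],[0,0,0]],[0,[0.01,0,0.014],[0,0,0]],[0,[0.01,0,0.014],[0,0,0]],[0,[0,0,0],[0,0,0]]]'

```text
time: 30.68
ee_pos: [0.5874, -0.0042, 0.0454]
tcp_rot: [-180.0, 30.4, -176.7]
wrist_force: [-17.4, 0.5, 23.5]
opening: -0.0003
```

arm_command --motion '[[0,[0.01,0,0.014],[0,0,0]],[0,[0.01,0,0.014],[0,0,0]],[0,[0,0,0],[0,0,0]]]'

```text
time: 31.05
ee_pos: [0.5881, -0.0041, 0.0453]
tcp_rot: [-180.0, 30.5, -176.7]
wrist_force: [-22.0, -0.0, 34.0]
opening: 0.0
```

Firm stop at 34 N, so the near end is home. Backing off for a full view.

arm_command --motion '[[0,[-0.1,0,-0.173],[0,0,0]],[0,[-0.1,0,-0.173],[0,0,0]],[0,[0.35,0,-0.2],[0,0,0]],[0,[0.4,0,-0.25],[0,0,0]],[0,[0.2,0,-0.5],[0,0,0]],[0,[-0.2,0,-0.35],[0,0,0]],[0,[-0.2,0,-0.35],[0,0,0]],[0,[0,0,0],[0,0,0]],[0,[0,0,0],[0,0,0]]]'

```text
time: 32.17
ee_pos: [0.5071, -0.0087, 0.1315]
tcp_rot: [180.0, 30.0, -176.7]
wrist_force: [-0.9, 0.3, -0.9]
opening: -0.0
```

```bash
python3 - <<'E'
from h import *
need([.606,-.0028,.0475],3.3,30)
c=viewer.calibration('wrist');im=viewer.camera('wrist');np.save('c15.npy',c,allow_pickle=True)
cv2.imwrite('pics/w15r.png',im)
u,v=map(int,proj(c,[.5965,-.0033,.042]));print(u,v)
cv2.imwrite('pics/w15.png',cv2.resize(im[v-45:v+45,u-55:u+55],None,fx=7,fy=6.5,interpolation=cv2.INTER_CUBIC))
s=viewer.camera('scene');cv2.imwrite('pics/s15.png',cv2.resize(s[180:250,205:275],None,fx=8,fy=8))
E
```

```text
t 32.175 [ 0.5071 -0.0087  0.1315] [ 179.99   29.99 -176.7 ] q [ -2.7 -32.6 -37.7  55.    3.   -5.2] F [-0.92  0.27 -0.91] open -0.0
turn units [ 0. -0.  0.] shift cur frame [-0.73   0.003  2.038] shift final frame [-0.73   0.003  2.038]
250 216
```

View pics/w15.png

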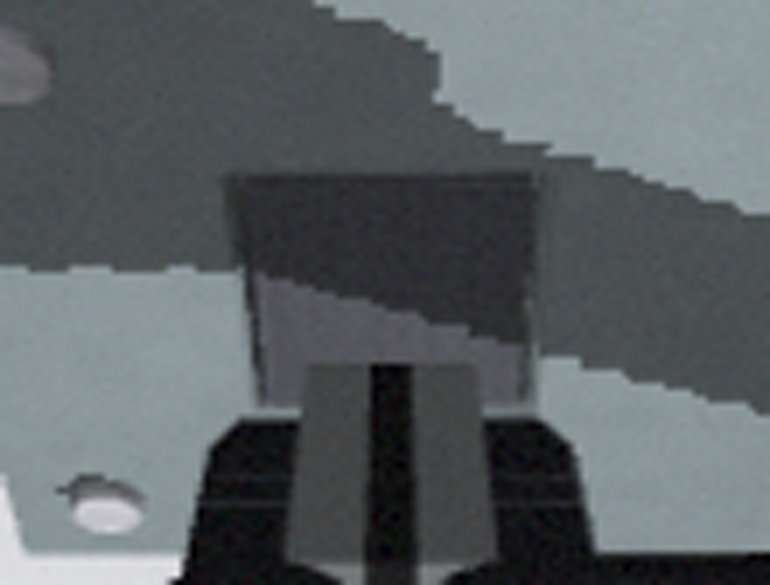

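View pics/s15.png

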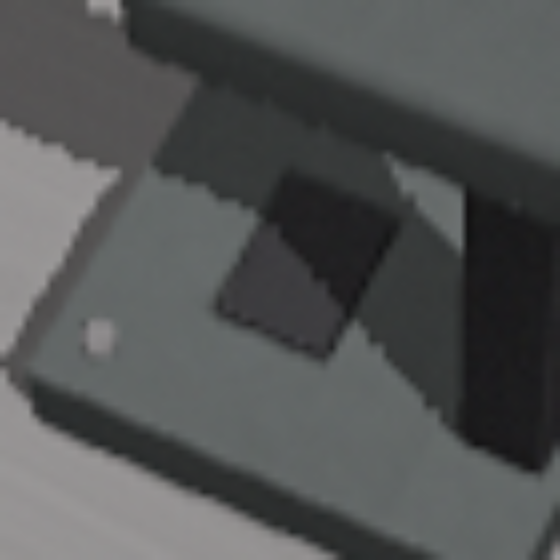

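It looks flush all round. As a check, I'll touch the far half with the tip and compare the contact height with the near end (TCP z 0.0457).

arm_command --motion '[[0,[0.25,0,0.44],[0,0,0]],[0,[0.26,0,0.44],[0,0,0]],[0,[-0.35,0,0.2],[0,0,0]],[0,[-0.4,0,0.23],[0,0,0]],[0,[-0.4,0,0.23],[0,0,0]],[0,[-0.34,0,0.2],[0,0,0]],[0,[0,0,0],[0,0,0]],[0,[0.08,0,0.14],[0,0,0]],[0,[0.05,0,0.087],[0,0,0]],[0,[0,0,0],[0,0,0]],[0,[0,0,0],[0,0,0]]]'

```text
time: 33.65
ee_pos: [0.6105, -0.0028, 0.0563]
tcp_rot: [-180.0, 30.1, -176.7]
wrist_force: [0.5, -0.3, 0.4]
opening: -0.0
```

arm_command --motion '[[0,[0.034,0,0.058],[0,0,0]],[0,[0.025,0,0.043],[0,0,0]],[0,[0.008,0,0.014],[0,0,0]],[0,[0,0,0],[0,0,0]],[0,[0,0,0],[0,0,0]]]'

```text
time: 34.28
ee_pos: [0.6106, -0.0027, 0.0482]
tcp_rot: [-180.0, 30.1, -176.7]
wrist_force: [-0.1, -0.3, -0.0]
opening: -0.0001
```

arm_command --motion '[[0,[0.008,0,0.014],[0,0,0]],[0,[0.008,0,0.014],[0,0,0]],[0,[0,0,0],[0,0,0]]]'

```text
time: 34.65
ee_pos: [0.6106, -0.0027, 0.0461]
tcp_rot: [-180.0, 30.1, -176.7]
wrist_force: [-0.9, -0.5, -0.5]
opening: 0.0001
```

arm_command --motion '[[0,[0.01,0,0.014],[0,0,0]],[0,[0.01,0,0.014],[0,0,0]],[0,[0,0,0],[0,0,0]]]'

```text
time: 35.02
ee_pos: [0.6109, -0.0027, 0.0457]
tcp_rot: [-180.0, 30.2, -176.7]
wrist_force: [-9.0, 0.8, 11.6]
opening: 0.0003
```

The far half makes contact at 0.0457, the same as the near end, so the block is level and home. A little more pressure, then I'll back out well clear.

arm_command --motion '[[0,[0.01,0,0.014],[0,0,0]],[0,[0.01,0,0.014],[0,0,0]],[0,[0,0,0],[0,0,0]]]'

```text
time: 35.4
ee_pos: [0.6113, -0.0027, 0.0455]
tcp_rot: [-180.0, 30.3, -176.7]
wrist_force: [-20.0, -0.8, 23.7]
opening: 0.0001
```

arm_command --motion '[[0,[-0.1,0,-0.173],[0,0,0]],[0,[-0.1,0,-0.173],[0,0,0]],[0,[0.4,0,-0.23],[0,0,0]],[0,[0.4,0,-0.23],[0,0,0]],[0,[0.4,0,-0.23],[0,0,0]],[0,[0.4,0,-0.4],[0,0,0]],[0,[-0.2,0,-0.5],[0,0,0]],[0,[-0.2,0,-0.5],[0,0,0]],[0,[-0.2,0,-0.4],[0,0,0]],[0,[-0.2,0,-0.35],[0,0,0]],[0,[0,0,0],[0,0,0]],[0,[0,0,0],[0,0,0]]]'

```text
time: 36.9
ee_pos: [0.4832, -0.0101, 0.1885]
tcp_rot: [180.0, 30.0, -176.7]
wrist_force: [-0.8, 0.0, -0.3]
opening: -0.0002
```

```bash
python3 - <<'E'
from h import *
need([.606,-.0028,.0475],3.3,30)
c=viewer.calibration('wrist');im=viewer.camera('wrist')
u,v=map(int,proj(c,[.5965,-.0033,.042]));print(u,v)
cv2.imwrite('pics/w16.png',cv2.resize(im[max(v-45,0):v+45,u-55:u+55],None,fx=7,fy=6.5,interpolation=cv2.INTER_CUBIC))
cv2.imwrite('pics/s16.png',viewer.camera('scene'))
E
```

```text
t 36.9 [ 0.4832 -0.0101  0.1885] [ 179.99   30.01 -176.7 ] q [ -3.1 -36.  -33.3  62.9   3.2  -5.5] F [-0.77  0.   -0.29] open -0.0002
turn units [0. 0. 0.] shift cur frame [-6.01e-01  2.00e-03  3.06e+00] shift final frame [-6.01e-01  3.00e-03  3.06e+00]
250 192
```

View pics/w16.png

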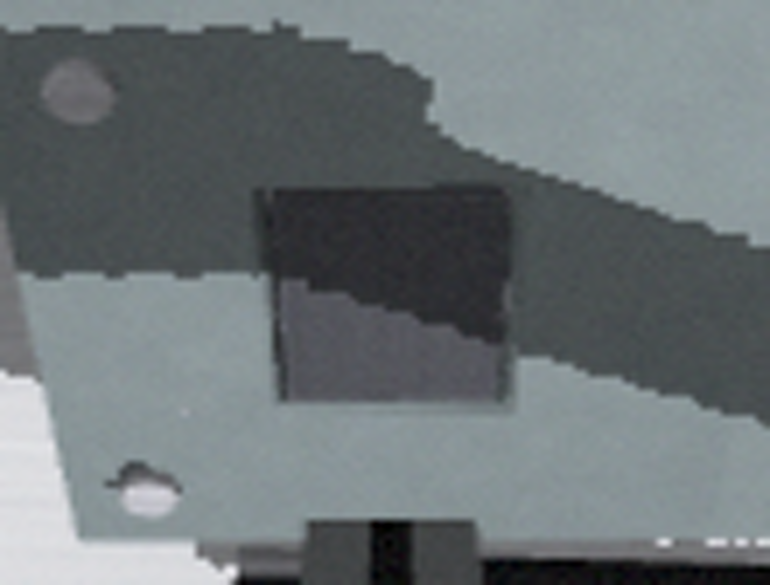

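View pics/s16.png

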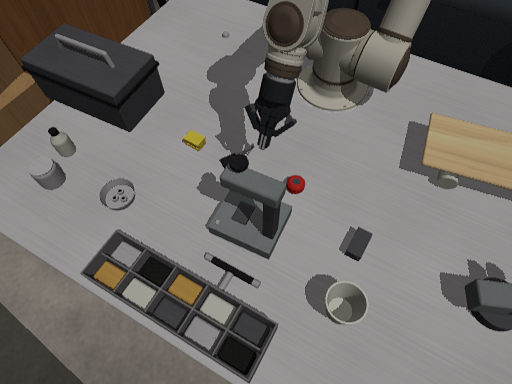

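The block is flush in the recess at crop (390,295), and the robot is clear of everything. The long block (356,243), wheel (296,184), pot (346,302), cup (118,194) and yellow block (194,140) are unmoved. Handing in.

```bash
python3 - <<'E'
from h import *
print(bot.job_done())
E
```

```text
the job is handed in; nothing more can be done
None
```

The short block is in the ejector's recess, pressed past the catches and flush with the bed. I handed the job in at about 37 s of the 51 s allowed.

- **Placing:** I gripped the block by its flange with the tool leaning back 30°. I lowered it until it stood on the catches by itself, then let go.
- **Pressing:** I pressed with the shut fingertips. The first press landed slightly off-centre, so the far end snapped down first and the block tilted. A second press near the near end brought it level and fully home.
- **Last checks:** The fingertip met the block at the same height at the near end and in the far half (0.0457 m), both against a firm stop. The final wrist and scene pictures show it flush all round, with the gripper clear. The highest wrist force I read was about 40 N in total (34 N of it vertical), with the fingertips pressing on the block.
- **Left alone:** The long block, wheel, pot, cup and yellow block look unmoved. The hex key set was hidden by the ejector's head and the arm in the last picture, so I couldn't confirm it directly, but no move went near it.
- **Disagreement:** The block's position along its length differed by about 2 mm between views, and it briefly rubbed the near wall while going in (about 4 N). I corrected that by shifting it about 1 mm.

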